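Stack up a control unit on its base tray

ROBOT

A 6-joint arm with a two-finger parallel gripper is mounted at the origin on the work surface. World frame = base frame: x ahead of the robot, y to its left, z up, the work surface at z = 0. Lengths are in m, angles in rad, forces in N, time in s.
With the tool pointing down it reaches from about 0.425 to 0.925 m from the base axis. Payload 12.5 kg.
Tool frame: the origin (TCP) lies at the very end of the fingers, on their centre line; the grasp point (between the pads) lies 19 mm behind it; z points along the fingers, y is the line along which they close (so a half turn about z gives the same grasp; the last joint's range is limited). The gripper opens to 85 mm and grips with 20 to 120 N. Pads are 22 mm wide; open, the fingers measure 114 mm over their backs; the gripper's body (76 mm by 85 mm) begins 54 mm behind the grasp point. The pads swing forward as they close: fully open they stand 13 mm farther back than shut.
Start: joints at [-1.383, 0.491, 1.559, -0, 1.092, -0.106], TCP at [0.181, -0.598, 0.193] pointing down, gripper open.
Joint ranges: [-3.1, 3.1], [-0.84, 2.19], [0.05, 2.79], [-1.13, 4.28], [0.06, 2.93], [-2.69, 2.69]. Speed limits (rad/s): [2.22, 2.22, 2.79, 3.14, 3.14, 3.14].

INTERFACE

Orientations are given as a rotation vector (axis times angle).
In Python, from cell import ctrl, optics gives the robot as it stands.
- The arm moves only by the tool step_arm, never from a script. Its argument "deltas" is a list of rows, each an object of numbers: "gripper": the opening, from -1 (shut) to 1 (fully open); "tx", "ty", "tz": the shift along the tool's x, y, z in units of 25 mm (1.0 is 25 mm); "wx", "wy", "wz": the turn, a rotation vector about the tool's x, y, z in rad. A call has 1 to 8 rows; each row shifts and turns the commanded pose from where the row before left it, along the tool's axes as they then stand; what a row does not reach is not made up. A row lasts 1/10 s, in which the tool goes at most 50 mm and 8.59 degrees, less where a joint would pass 70% of its speed; a pose out of reach is approached as far as the arm can. A call is refused whole if a number of a shift passes 1 or a number of a turn 0.15, either way. A call with a gripper value outside its range is refused whole. The fingers move at their own pace and stop on an object; "grip_force" is the grip in N (left out, the last holds). Time passes only in rows, so rows that do not move let the fingers close. It gives the time, the measured TCP pose, the force, the opening and the grip force at its end, in the units of the state.
- ctrl.read_state(): the state, without advancing time (a new reading comes with each control period).
- optics.read_camera(name): name is "scene" or "top"; returns a dict with "pixels" (400x640x3 uint8, red, green, blue), "vfov" (degrees; the focal length in pixels is half the picture's height over the tangent of half this angle, whatever the lens; pixels are square), "cx", "cy" (the principal point, pixels), "dist" ([k1, k2, p1, p2, k3] as OpenCV has them; the pictures are not rectified), "view" (4x4, takes a point from world to camera coordinates). Camera axes: x right, y down, z forward; pixel columns grow to the right and rows downward; lengths in m; the calibration is good to about 2 mm. A picture is of the moment at which its call begins. There is no depth.
- ctrl.hand_in(): hands the job in; it is judged then, once.
The state is a dict: "time_s": time; "joints": joint angles; "joint_velocities": joint speeds; "joint_efforts": joint torques, N m; "eef_pos": TCP position; "tcp_rot": TCP orientation; "ft_force": force on the tool from outside, world axes, zero at the start; "torque": the same for the moment, N m; "grip_width": finger opening in m; "grasp_force": force on a finger pad.
Only numpy, scipy, OpenCV 4.12 (cv2) and the standard library are available. Lean on these libraries where they do the work, as an engineer would, in place of code of your own. Each camera call takes 0.05 s, during which the arm holds its last target. There are 200 camera calls.

TASK

Build up the control unit on the grey base tray: first the power board (transformer and round capacitors), on it the processor board (one big square chip), then the relay board (row of white relays), and the finned aluminium cover on top. Stand each module upright on its legs, centred on the one below and lined up lengthwise with it (either way round), and put each one down gently rather than dropping it. Leave the reel, jar, tin, screwdriver and mouse where they are.

Things in the scene. Friction and masses are not known exactly. Their poses are not given: they have to be found in the camera images.
- base_tray: Base tray, fixed to the bench: a flat grey painted steel plate 124 x 84 mm, 6 mm thick, with an upright lip 3 mm thick, 8 mm above the plate, along each short end (118 mm free between the lips). Origin: middle of its underside, on the bench; x along the 124 mm length. The top face is 6 mm above the origin.
- power_board: Rigid plate 96 (x) x 64 (y) x 3 mm on four brass legs (8 mm square) at x +-38, y +-22 mm; grip it across the 64 mm. Origin: centre of the footprint at the leg ends, z up. Power board: green board with a dark block transformer (yellow winding) and a row of three round capacitors, up to 14 mm above the plate. Legs 12 mm, so plate top 15 mm above origin. About 0.2 kg.
- processor_board: Rigid plate 96 (x) x 64 (y) x 3 mm on four brass legs (8 mm square) at x +-38, y +-22 mm; grip it across the 64 mm. Origin: centre of the footprint at the leg ends, z up. Processor board: green board with one large flat square chip in the middle and a black pin strip along each long edge, up to 11 mm above the plate. Legs 20 mm, so plate top 23 mm above origin. About 0.1 kg.
- relay_board: Rigid plate 96 (x) x 64 (y) x 3 mm on four brass legs (8 mm square) at x +-38, y +-22 mm; grip it across the 64 mm. Origin: centre of the footprint at the leg ends, z up. Relay board: green board with four white box relays in a row and a grey screw-terminal strip, up to 13 mm above the plate. Legs 14 mm, so plate top 17 mm above origin. About 0.14 kg.
- fin_cover: Rigid plate 96 (x) x 64 (y) x 3 mm on four brass legs (8 mm square) at x +-38, y +-22 mm; grip it across the 64 mm. Origin: centre of the footprint at the leg ends, z up. Finned cover: bare aluminium plate with seven fins along its length, 14 mm above the plate. Legs 18 mm, so plate top 21 mm above origin. About 0.2 kg.
- solder_reel: Bystander: solder reel lying flat, white flanges, 53 mm across, 32 mm high; origin at the middle of its underside.
- flux_jar: Bystander: small amber jar with white lid, 32 mm across, 34 mm high; origin at the middle of its underside.
- tip_tin: Bystander: plain round steel tin, 30 mm across, 26 mm high; origin at the middle of its underside.
- screwdriver: Bystander: screwdriver, 170 mm long, lying at the left edge of the work area; origin under its middle.
- mouse: Bystander: black computer mouse, 100 x 58 mm, 33 mm high, at the right edge of the work area; origin at the middle of its underside.
Mind the look-alikes: they are no part of the job. Leave any pink or purple look-alike of the processor_board alone.

How it is judged:
By the outcome, as a careful person would: the job done as asked, in the order asked, and still so for the second after the job is handed in, with the robot touching nothing.
It also fails if it takes over 109 s, if anything falls off the work surface, if the arm or the gripper's body presses on something with over 40 N, if the wrist force passes 120 N, or if a joint passes its speed limit or range.

## Working session

There is one attempt and no reset: what is moved stays moved. The work goes in short steps, Python scripts to look and compute and a tool call to move; the robot and the scene stay as the last step left them, time stands still between calls to the robot, and variables do not carry over. Pictures are saved under pics/ and viewed, at most 14 in all, crops included, and the job is handed in when it is done.

Besides the shell and the picture viewer there is one more tool, called after "Call:" by a JSON object that holds its "name" and its "arguments", one argument or row to a line. step_arm: Moves the arm, as the interface text tells. Its arguments: {"type":"object","properties":{"deltas":{"type":"array","items":{"type":"object","properties":{"gripper":{"type":"number"},"tx":{"type":"number"},"ty":{"type":"number"},"tz":{"type":"number"},"wx":{"type":"number"},"wy":{"type":"number"},"wz":{"type":"number"}}}},"grip_force":{"type":"number"}},"required":["deltas"]}

```bash
mkdir -p pics
cat > h.py <<'E'
import numpy as np, cv2
from cell import ctrl, optics
def grab(n):
    c=optics.read_camera(n); f=200/np.tan(np.radians(c["vfov"])/2)
    c["K"]=np.array([[f,0,c["cx"]],[0,f,c["cy"]],[0,0,1]]); c["d"]=np.array(c["dist"],float); c["V"]=np.array(c["view"]); return c
def ray(c,uv):
    p=cv2.undistortPoints(np.array(uv,float).reshape(-1,1,2),c["K"],c["d"]).reshape(-1,2)
    R=c["V"][:3,:3];t=c["V"][:3,3]
    return -R.T@t, np.c_[p,np.ones(len(p))]@R
def onplane(c,uv,z):
    o,d=ray(c,uv); return o+d*((z-o[2])/d[:,2])[:,None]
def proj(c,P):
    return cv2.projectPoints(np.array(P,float).reshape(-1,1,3),cv2.Rodrigues(c["V"][:3,:3])[0],c["V"][:3,3],c["K"],c["d"])[0].reshape(-1,2)
def save(c,name,crop=None,s=1):
    im=c["pixels"][:,:,::-1]
    if crop: x0,y0,x1,y1=crop; im=im[y0:y1,x0:x1]
    cv2.imwrite("pics/"+name,cv2.resize(im,None,fx=s,fy=s,interpolation=cv2.INTER_CUBIC))
E
python3 - <<'E'
from h import *
for n in("top","scene"):
    c=grab(n); save(c,n+"0.png",s=1.25); np.save(n+"0.npy",c["pixels"])
    o=-c["V"][:3,:3].T@c["V"][:3,3]; print(n,c["vfov"],c["cx"],c["cy"],c["dist"],o,c["V"][2,:3])
print(ctrl.read_state())
E
```

```text
top 45.302478963274986 323.0150996733414 211.29124428674868 [-0.09164465  0.          0.          0.          0.        ] [ 0.23535135 -0.005078    1.34724635] [ 0.12325001 -0.01082175 -0.99231665]
scene 53.57890415166167 324.16167791458116 202.78704613232256 [0.02302352 0.         0.         0.         0.        ] [ 1.14835376 -0.34165834  0.70475842] [-0.70675026  0.32660891 -0.62755931]
{'time_s': 0.1, 'joints': array([-1.38257037e+00,  4.91496172e-01,  1.55938985e+00, -4.41847438e-06,
        1.09171251e+00, -1.05577557e-01]), 'joint_velocities': array([-0.0003892 , -0.00088732, -0.00166798,  0.00019027, -0.00044805,
        0.00055975]), 'joint_efforts': array([ 2.71020566e-03, -6.19448876e+01, -2.62025338e+01, -7.60055946e-05,
        2.92476907e-03, -1.80403720e-05]), 'eef_pos': array([ 0.18098564, -0.59797069,  0.19288767]), 'tcp_rot': array([-3.10676108e+00, -4.59703460e-01,  7.14042495e-05]), 'ft_force': array([-0.47352529, -0.15173507,  0.03544683]), 'torque': array([-0.00379537, -0.02156707,  0.06486985]), 'grasp_force': 0.0, 'grip_width': 0.08513501758198527}
```

View pics/top0.png

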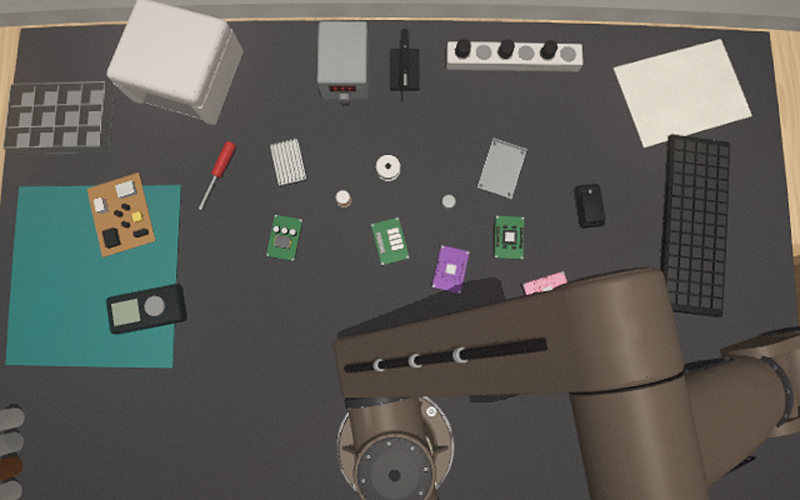

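View pics/scene0.png

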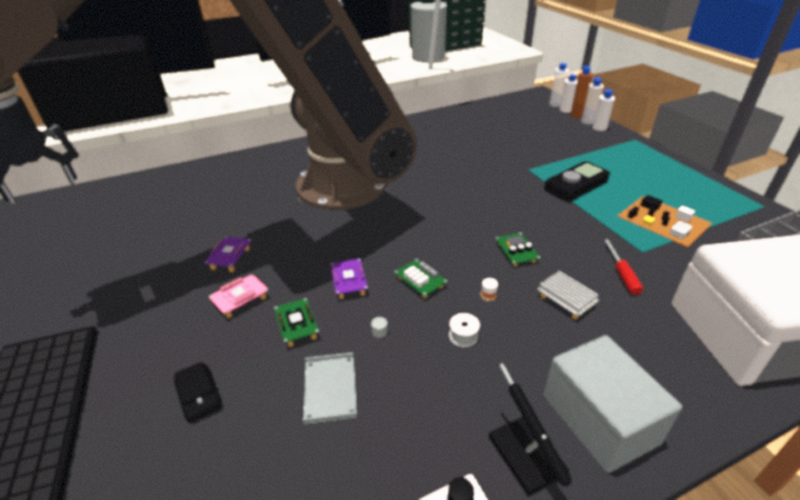

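The top view (800x500 picture) shows these:
- power board (284,238), with transformer and three capacitors
- relay board (390,241), with four white relays
- green processor board (508,237)
- cover (288,161)
- grey tray (502,167)

Candidates for the processor board are green (508,237), violet (451,269), pink (545,283) and dark violet (scene view 228,252). I choose the green one. I'll check it in a crop while measuring.

```bash
cat > meas.py <<'E'
from h import *
def green(c):
    h=cv2.cvtColor(c["pixels"],cv2.COLOR_RGB2HSV); return cv2.inRange(h,(45,80,40),(80,255,255))
def light(c):
    h=cv2.cvtColor(c["pixels"],cv2.COLOR_RGB2HSV); return cv2.inRange(h,(0,0,90),(180,70,255))
def rect(c,m,guess,z,r=0.085,close=7):
    """region of mask m near guess (xy), hull cast on plane z -> centre, size, angle of the long axis"""
    g=proj(c,[[guess[0],guess[1],z]])[0]; rp=np.linalg.norm(proj(c,[[guess[0],guess[1]+r,z]])[0]-g)
    k=np.zeros_like(m); cv2.circle(k,tuple(int(v) for v in g),int(rp),255,-1)
    m=cv2.morphologyEx(m&k,cv2.MORPH_CLOSE,np.ones((close,close)))
    cs,_=cv2.findContours(m,cv2.RETR_EXTERNAL,cv2.CHAIN_APPROX_NONE)
    q=max(cs,key=cv2.contourArea).reshape(-1,2)
    P=onplane(c,q,z)[:,:2]
    (x,y),(a,b),t=cv2.minAreaRect((P*1000).astype(np.float32))
    if a<b: a,b,t=b,a,t+90
    return np.round([x,y,a,b,(t+90)%180-90],1)
E
python3 - <<'E'
from meas import *
t=grab("top"); s=grab("scene")
uv={"power":(284,238),"relay":(390,241),"proc":(508,237),"cover":(288,161),"tray":(502,167)}
zt={"power":.015,"relay":.017,"proc":.023,"cover":.021,"tray":.006}
for n,p in uv.items():
    g=onplane(t,[np.array(p)/1.25],zt[n])[0][:2]
    f=light if n in("cover","tray") else green
    for c in (t,s): print(n,g.round(3),rect(c,f(c),g,zt[n]), rect(c,f(c),g,.035) if n=="cover" else "")
im=t["pixels"]
a=cv2.resize(im[95:235,200:440],None,fx=3.2,fy=3.2,interpolation=cv2.INTER_CUBIC)
cv2.imwrite("pics/crop1.png",a[:,:,::-1])
b=cv2.resize(s["pixels"][180:345,150:490],None,fx=2.3,fy=2.3,interpolation=cv2.INTER_CUBIC)
cv2.imwrite("pics/crop2.png",b[:,:,::-1])
E
```

```text
power [0.46  0.251] [461.3 251.4  96.1  64.7 -10.3] 
power [0.46  0.251] [464.9 249.3 102.8  69.6  -9.6] 
relay [0.453 0.011] [453.3  12.3  94.6  64.   14.4] 
relay [0.453 0.011] [457.    9.  102.2  68.5  17. ] 
proc [ 0.462 -0.254] [ 462.3 -256.    95.    62.6   -1.1] 
proc [ 0.462 -0.254] [ 465.2 -257.5  103.3   65.9   -2.9] 
cover [0.637 0.246] [637.3 247.1 102.8  66.5  13.7] [633.1 244.5 101.7  65.8  13.7]
cover [0.637 0.246] [633.1 250.2 111.   87.1  13.7] [643.7 238.1 108.7  85.3  13.7]
tray [ 0.629 -0.247] [ 627.8 -246.8  129.9   87.2  -17.8] 
tray [ 0.629 -0.247] [ 622.8 -246.   137.9   89.7  -18.3]
```

View pics/crop1.png

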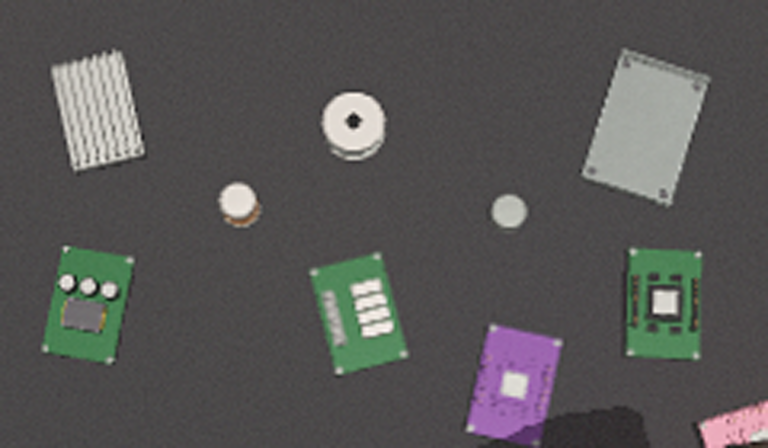

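View pics/crop2.png

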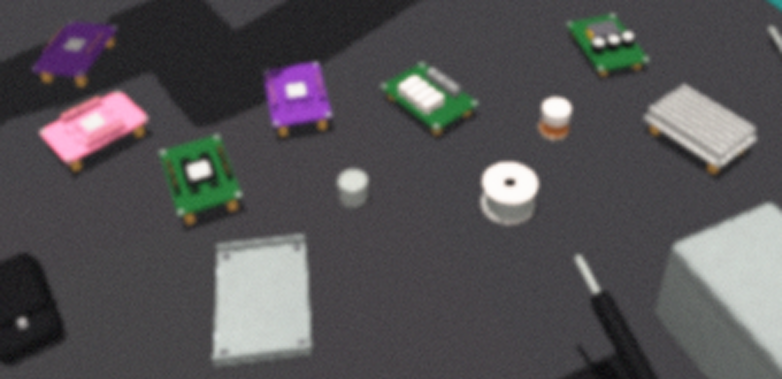

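The crops confirm the choice: the processor is the green board with the single square chip, at (665,300) in the top crop. The tray is clear at (645,125). Moving now, power board first.

```bash
cat > go.py <<'E'
import sys
from h import *
from scipy.spatial.transform import Rotation as R
def go(x,y,z,adeg):
    s=ctrl.read_state(); p=np.array(s["eef_pos"]); M=R.from_rotvec(s["tcp_rot"]).as_matrix()
    a=np.arctan2(M[1,0],M[0,0]); t=np.radians(adeg)
    N=np.array([[np.cos(t),np.sin(t),0],[np.sin(t),-np.cos(t),0],[0,0,-1]])
    d=np.array([x,y,z])-p
    print("t",round(s["time_s"],2),"p",p.round(4),"a",np.degrees(a).round(2),"tilt",np.degrees(np.arccos(-M[2,2])).round(2),"grip",round(s["grip_width"],4),"F",np.round(s["ft_force"],1))
    print(" wz",((a-t+np.pi)%(2*np.pi)-np.pi).round(4)," then units",(N.T@d/.025).round(3),"(before turn",(M.T@d/.025).round(3),")")
if __name__=="__main__": go(*map(float,sys.argv[1:]))
E
python3 go.py 0.461 0.251 0.15 -10
```

```text
t 0.2 p [ 0.181  -0.5981  0.1931] a 16.83 tilt 0.04 grip 0.0855 F [-0.5 -0.5  0.3]
 wz 0.4683  then units [  5.132 -35.392   1.722] (before turn [ 20.556 -29.263   1.743] )
```

Call:
{"name": "step_arm", "arguments": {
  "deltas": [
    {"wz": 0.117},
    {"wz": 0.117},
    {"wz": 0.117},
    {"wz": 0.117},
    {"tx": 1},
    {"tx": 1},
    {"tx": 1,"ty": -1},
    {"tx": 1,"ty": -1}
  ]
}}

```text
validation failed for argument at $.de...
```

```bash
python3 go.py 0.461 0.251 0.15 -10
```

```text
t 0.2 p [ 0.181  -0.5981  0.1931] a 16.83 tilt 0.04 grip 0.0855 F [-0.5 -0.5  0.3]
 wz 0.4683  then units [  5.132 -35.392   1.722] (before turn [ 20.556 -29.263   1.743] )
```

Call:
{"name": "step_arm", "arguments": {
  "deltas": [
    {"gripper": 1,"tx": 0,"ty": 0,"tz": 0,"wx": 0,"wy": 0,"wz": 0.117},
    {"gripper": 1,"tx": 0,"ty": 0,"tz": 0,"wx": 0,"wy": 0,"wz": 0.117},
    {"gripper": 1,"tx": 0,"ty": 0,"tz": 0,"wx": 0,"wy": 0,"wz": 0.117},
    {"gripper": 1,"tx": 0,"ty": 0,"tz": 0,"wx": 0,"wy": 0,"wz": 0.117},
    {"gripper": 1,"tx": 1,"ty": 0,"tz": 0,"wx": 0,"wy": 0,"wz": 0},
    {"gripper": 1,"tx": 1,"ty": 0,"tz": 0,"wx": 0,"wy": 0,"wz": 0},
    {"gripper": 1,"tx": 1,"ty": -1,"tz": 0,"wx": 0,"wy": 0,"wz": 0},
    {"gripper": 1,"tx": 1,"ty": -1,"tz": 0,"wx": 0,"wy": 0,"wz": 0}
  ]
}}

```text
time_s: 1.0
eef_pos: [0.2889, -0.5659, 0.1929]
tcp_rot: [-3.129, 0.275, 0.0]
ft_force: [0.3, -0.2, 0.2]
grip_width: 0.0854
grasp_force: 0.0
```

```bash
python3 go.py 0.461 0.251 0.15 -10
```

```text
t 1.0 p [ 0.2889 -0.5659  0.1929] a -10.03 tilt 0.03 grip 0.0854 F [ 0.3 -0.2  0.2]
 wz -0.0005  then units [  1.106 -33.375   1.714] (before turn [  1.088 -33.375   1.731] )
```

Call:
{"name": "step_arm", "arguments": {
  "deltas": [
    {"gripper": 1,"tx": 0.75,"ty": -1,"tz": 0,"wx": 0,"wy": 0,"wz": 0},
    {"gripper": 1,"tx": 0.75,"ty": -1,"tz": 0,"wx": 0,"wy": 0,"wz": 0},
    {"gripper": 1,"tx": 0.75,"ty": -1,"tz": 0,"wx": 0,"wy": 0,"wz": 0},
    {"gripper": 1,"tx": 0.75,"ty": -1,"tz": 0,"wx": 0,"wy": 0,"wz": 0},
    {"gripper": 1,"tx": 0,"ty": -1,"tz": 0,"wx": 0,"wy": 0,"wz": 0},
    {"gripper": 1,"tx": 0,"ty": -1,"tz": 0,"wx": 0,"wy": 0,"wz": 0},
    {"gripper": 1,"tx": 0,"ty": -1,"tz": 0,"wx": 0,"wy": 0,"wz": 0},
    {"gripper": 1,"tx": 0,"ty": -1,"tz": 0,"wx": 0,"wy": 0,"wz": 0}
  ]
}}

```text
time_s: 1.8
eef_pos: [0.3968, -0.3812, 0.1933]
tcp_rot: [-3.13, 0.273, 0.0]
ft_force: [0.4, -0.4, 0.9]
grip_width: 0.0855
grasp_force: 0.0
```

Call:
{"name": "step_arm", "arguments": {
  "deltas": [
    {"gripper": 1,"tx": 0,"ty": -1,"tz": 0,"wx": 0,"wy": 0,"wz": 0},
    {"gripper": 1,"tx": 0,"ty": -1,"tz": 0,"wx": 0,"wy": 0,"wz": 0},
    {"gripper": 1,"tx": 0,"ty": -1,"tz": 0,"wx": 0,"wy": 0,"wz": 0},
    {"gripper": 1,"tx": 0,"ty": -1,"tz": 0,"wx": 0,"wy": 0,"wz": 0},
    {"gripper": 1,"tx": 0,"ty": -1,"tz": 0,"wx": 0,"wy": 0,"wz": 0},
    {"gripper": 1,"tx": 0,"ty": -1,"tz": 0,"wx": 0,"wy": 0,"wz": 0},
    {"gripper": 1,"tx": 0,"ty": -1,"tz": 0,"wx": 0,"wy": 0,"wz": 0},
    {"gripper": 1,"tx": 0,"ty": -1,"tz": 0,"wx": 0,"wy": 0,"wz": 0}
  ]
}}

```text
time_s: 2.6
eef_pos: [0.4314, -0.1844, 0.1934]
tcp_rot: [3.13, -0.273, 0.0]
ft_force: [0.8, -0.3, -0.1]
grip_width: 0.0854
grasp_force: 0.0
```

Call:
{"name": "step_arm", "arguments": {
  "deltas": [
    {"gripper": 1,"tx": 0,"ty": -1,"tz": 0,"wx": 0,"wy": 0,"wz": 0},
    {"gripper": 1,"tx": 0,"ty": -1,"tz": 0,"wx": 0,"wy": 0,"wz": 0},
    {"gripper": 1,"tx": 0,"ty": -1,"tz": 0,"wx": 0,"wy": 0,"wz": 0},
    {"gripper": 1,"tx": 0,"ty": -1,"tz": 0,"wx": 0,"wy": 0,"wz": 0},
    {"gripper": 1,"tx": 0,"ty": -1,"tz": 0,"wx": 0,"wy": 0,"wz": 0},
    {"gripper": 1,"tx": -0.4,"ty": -1,"tz": 0,"wx": 0,"wy": 0,"wz": 0},
    {"gripper": 1,"tx": -0.4,"ty": -1,"tz": 0,"wx": 0,"wy": 0,"wz": 0},
    {"gripper": 1,"tx": -0.4,"ty": -1,"tz": 0,"wx": 0,"wy": 0,"wz": 0}
  ]
}}

```text
time_s: 3.4
eef_pos: [0.4361, 0.0178, 0.1933]
tcp_rot: [3.13, -0.273, -0.0]
ft_force: [0.5, 0.0, -0.7]
grip_width: 0.0852
grasp_force: 0.0
```

```bash
python3 go.py 0.461 0.251 0.15 -10
```

```text
t 3.4 p [0.4361 0.0178 0.1933] a -9.99 tilt 0.0 grip 0.0852 F [ 0.5  0.  -0.7]
 wz 0.0002  then units [-0.64  -9.358  1.734] (before turn [-0.638 -9.359  1.733] )
```

Call:
{"name": "step_arm", "arguments": {
  "deltas": [
    {"gripper": 1,"tx": 0,"ty": -1,"tz": 0,"wx": 0,"wy": 0,"wz": 0},
    {"gripper": 1,"tx": 0,"ty": -1,"tz": 0,"wx": 0,"wy": 0,"wz": 0},
    {"gripper": 1,"tx": -0.1,"ty": -1,"tz": 0,"wx": 0,"wy": 0,"wz": 0},
    {"gripper": 1,"tx": -0.1,"ty": -1,"tz": 0,"wx": 0,"wy": 0,"wz": 0},
    {"gripper": 1,"tx": -0.1,"ty": -1,"tz": 0.5,"wx": 0,"wy": 0,"wz": 0},
    {"gripper": 1,"tx": -0.1,"ty": -1,"tz": 0.5,"wx": 0,"wy": 0,"wz": 0},
    {"gripper": 1,"tx": -0.12,"ty": -1,"tz": 0.5,"wx": 0,"wy": 0,"wz": 0},
    {"gripper": 1,"tx": -0.12,"ty": -1,"tz": 0.5,"wx": 0,"wy": 0,"wz": 0}
  ]
}}

```text
time_s: 4.2
eef_pos: [0.4553, 0.2176, 0.1428]
tcp_rot: [3.13, -0.273, 0.0]
ft_force: [0.9, 0.5, 0.1]
grip_width: 0.0855
grasp_force: 0.0
```

Call:
{"name": "step_arm", "arguments": {
  "deltas": [
    {"gripper": 1,"tx": 0,"ty": -0.7,"tz": 0.8,"wx": 0,"wy": 0,"wz": 0},
    {"gripper": 1,"tx": 0,"ty": -0.66,"tz": 0.8,"wx": 0,"wy": 0,"wz": 0},
    {"gripper": 1,"tx": 0,"ty": 0,"tz": 0.8,"wx": 0,"wy": 0,"wz": 0},
    {"gripper": 1,"tx": 0,"ty": 0,"tz": 0.8,"wx": 0,"wy": 0,"wz": 0},
    {"gripper": 1,"tx": 0,"ty": 0,"tz": 0,"wx": 0,"wy": 0,"wz": 0}
  ]
}}

```text
time_s: 4.7
eef_pos: [0.4601, 0.2497, 0.0613]
tcp_rot: [3.128, -0.273, -0.006]
ft_force: [-0.3, -0.2, 0.8]
grip_width: 0.0856
grasp_force: 0.0
```

```bash
python3 go.py 0.461 0.251 0.0 -10
python3 - <<'E'
from meas import *
t=grab("top"); s=grab("scene")
n=proj(s,[[.46,.25,.03]])[0].astype(int); print(n); save(s,"p1.png",(n[0]-80,n[1]-70,n[0]+80,n[1]+50),4)
for c in(t,s):
  print("proc",rect(c,green(c),(.462,-.256),.023),"relay",rect(c,green(c),(.453,.012),.017),"tray",rect(c,light(c),(.628,-.247),.006),"cover",rect(c,light(c),(.635,.246),.021))
E
```

```text
t 4.7 p [0.4601 0.2497 0.0613] a -9.97 tilt 0.24 grip 0.0856 F [-0.3 -0.2  0.8]
 wz 0.0006  then units [ 0.026 -0.058  2.453] (before turn [ 0.035 -0.064  2.452] )
[413 192]
proc [ 462.4 -256.    94.7   62.6   -1.1] relay [453.4  12.3  94.7  63.9  14.8] tray [ 627.6 -247.5  128.8   87.3  -18.6] cover [619.3 265.8 129.1 111.4  13.7]
proc [ 465.4 -257.5  102.8   65.9   -3. ] relay [456.7   9.1 100.8  68.2  17. ] tray [ 622.7 -245.9  139.1   90.   -18.3] cover [633.  250.5 111.   87.8  13.7]
```

View pics/p1.png

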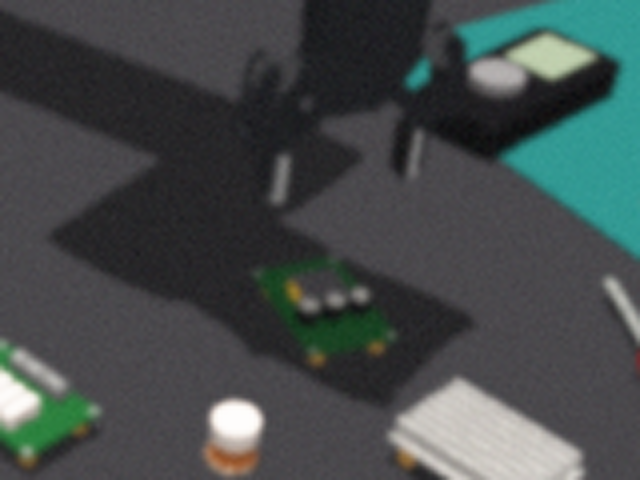

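The fingers (pads at (280,180) and (412,155) in the crop) straddle the power board and are clear of it. Descending and gripping.

Call:
{"name": "step_arm", "arguments": {
  "deltas": [
    {"gripper": 1,"tx": 0,"ty": 0,"tz": 0.6,"wx": 0,"wy": 0,"wz": 0},
    {"gripper": 1,"tx": 0,"ty": 0,"tz": 0.6,"wx": 0,"wy": 0,"wz": 0},
    {"gripper": 1,"tx": 0,"ty": 0,"tz": 0.6,"wx": 0,"wy": 0,"wz": 0},
    {"gripper": 1,"tx": 0,"ty": 0,"tz": 0.3,"wx": 0,"wy": 0,"wz": 0},
    {"gripper": 1,"tx": 0,"ty": 0,"tz": 0.25,"wx": 0,"wy": 0,"wz": 0},
    {"gripper": 1,"tx": 0,"ty": 0,"tz": 0,"wx": 0,"wy": 0,"wz": 0}
  ],
  "grip_force": 40
}}

```text
time_s: 5.4
eef_pos: [0.4614, 0.25, 0.0047]
tcp_rot: [3.13, -0.273, 0.0]
ft_force: [-0.3, 0.0, 0.8]
grip_width: 0.0853
grasp_force: 0.0
```

Call:
{"name": "step_arm", "arguments": {
  "deltas": [
    {"gripper": 0.5,"tx": 0,"ty": 0,"tz": 0,"wx": 0,"wy": 0,"wz": 0},
    {"gripper": 0.3,"tx": 0,"ty": 0,"tz": 0,"wx": 0,"wy": 0,"wz": 0},
    {"gripper": 0.3,"tx": 0,"ty": 0,"tz": 0,"wx": 0,"wy": 0,"wz": 0},
    {"gripper": 0.3,"tx": 0,"ty": 0,"tz": 0,"wx": 0,"wy": 0,"wz": 0},
    {"gripper": 0.3,"tx": 0,"ty": 0,"tz": 0,"wx": 0,"wy": 0,"wz": 0},
    {"gripper": 0.3,"tx": 0,"ty": 0,"tz": 0,"wx": 0,"wy": 0,"wz": 0}
  ],
  "grip_force": 40
}}

```text
time_s: 6.0
eef_pos: [0.4613, 0.25, 0.0047]
tcp_rot: [3.13, -0.273, 0.0]
ft_force: [-0.1, 0.2, 1.0]
grip_width: 0.0553
grasp_force: 0.0
```

```bash
python3 go.py 0.461 0.251 0.0 -10
python3 - <<'E'
from h import *
s=grab("scene"); save(s,"p2.png",(353,130,483,230),5)
E
```

```text
t 6.0 p [0.4613 0.25   0.0047] a -9.98 tilt 0.01 grip 0.0553 F [-0.1  0.2  1. ]
 wz 0.0003  then units [-0.017 -0.037  0.186] (before turn [-0.017 -0.037  0.186] )
```

View pics/p2.png

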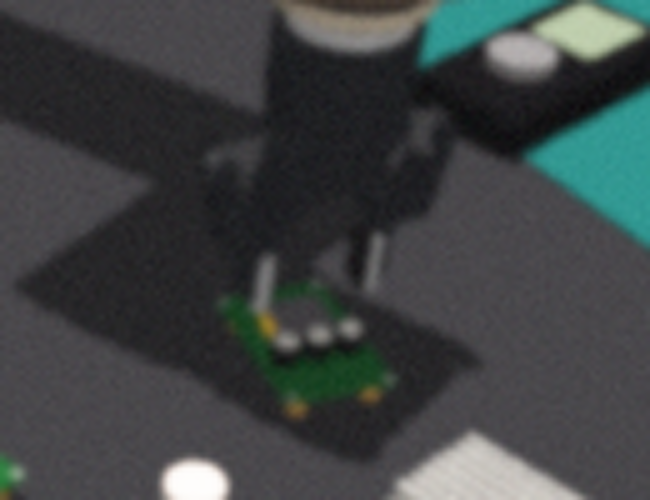

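The width is 55 mm with no force, so the pads closed just above the plate because they stand farther back when open. I'll reopen, go 10 mm lower and close again.

Call:
{"name": "step_arm", "arguments": {
  "deltas": [
    {"gripper": 1,"tx": 0,"ty": 0,"tz": 0,"wx": 0,"wy": 0,"wz": 0},
    {"gripper": 1,"tx": 0,"ty": 0,"tz": 0,"wx": 0,"wy": 0,"wz": 0},
    {"gripper": 1,"tx": 0,"ty": 0,"tz": 0,"wx": 0,"wy": 0,"wz": 0},
    {"gripper": 1,"tx": 0,"ty": 0,"tz": 0,"wx": 0,"wy": 0,"wz": 0},
    {"gripper": 1,"tx": 0,"ty": 0,"tz": 0.15,"wx": 0,"wy": 0,"wz": 0},
    {"gripper": 1,"tx": 0,"ty": 0,"tz": 0.15,"wx": 0,"wy": 0,"wz": 0},
    {"gripper": 1,"tx": 0,"ty": 0,"tz": 0.12,"wx": 0,"wy": 0,"wz": 0},
    {"gripper": 1,"tx": 0,"ty": 0,"tz": 0,"wx": 0,"wy": 0,"wz": 0}
  ]
}}

```text
time_s: 6.85
eef_pos: [0.461, 0.2499, -0.0065]
tcp_rot: [3.129, -0.273, -0.001]
ft_force: [-0.0, 1.1, 0.7]
grip_width: 0.0855
grasp_force: 0.0
```

Call:
{"name": "step_arm", "arguments": {
  "deltas": [
    {"gripper": 0.5,"tx": 0,"ty": 0,"tz": 0,"wx": 0,"wy": 0,"wz": 0},
    {"gripper": 0.3,"tx": 0,"ty": 0,"tz": 0,"wx": 0,"wy": 0,"wz": 0},
    {"gripper": 0.3,"tx": 0,"ty": 0,"tz": 0,"wx": 0,"wy": 0,"wz": 0},
    {"gripper": 0.3,"tx": 0,"ty": 0,"tz": 0,"wx": 0,"wy": 0,"wz": 0},
    {"gripper": 0.3,"tx": 0,"ty": 0,"tz": 0,"wx": 0,"wy": 0,"wz": 0}
  ],
  "grip_force": 40
}}

```text
time_s: 7.35
eef_pos: [0.4613, 0.25, -0.0058]
tcp_rot: [3.13, -0.273, 0.0]
ft_force: [-0.5, 0.3, 0.2]
grip_width: 0.0557
grasp_force: 0.0
```

Run:
```python
from meas import *
s=grab("scene"); t=grab("top"); print(rect(s,green(s),(.46,.25),.015))
def crop(c):
    n=proj(c,[[.46,.25,.02]])[0].astype(int); return cv2.resize(c["pixels"][n[1]-42:n[1]+42,n[0]-42:n[0]+42],(400,400),interpolation=cv2.INTER_CUBIC)
cv2.imwrite("pics/p3.png",cv2.convertScaleAbs(np.hstack([crop(s),crop(t)])[:,:,::-1],alpha=1.8))
```

```text
[474.3 234.8 102.   62.7  31.1]
```

View pics/p3.png

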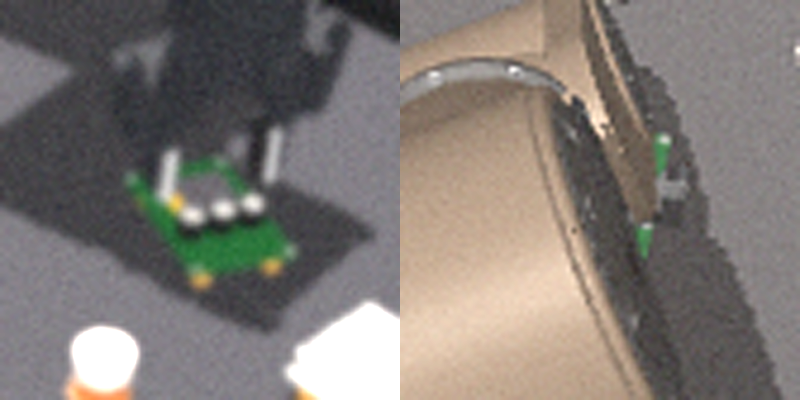

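Run:
```python
from h import *
st=ctrl.read_state(); p=st["eef_pos"]; print(p,st["grip_width"],st["ft_force"])
s=grab("scene"); n=proj(s,[[.46,.25,.02]])[0].astype(int)
a=np.radians(-10); ty=np.array([np.sin(a),-np.cos(a),0])
for z in (0,.01,.02,.03,.04,.05):
    q=[[p[0],p[1],z]+sg*ty*.028 for sg in(1,-1)]
    print(z,((proj(s,q)-n+42)*400/84).round().tolist())
# board corners if unmoved
ax=np.array([np.cos(a),np.sin(a),0]); ctr=np.array([.461,.2514,.015])
print(((proj(s,[ctr+i*ax*.048+j*ty*.032 for i in(1,-1) for j in(1,-1)])-n+42)*400/84).round().tolist())
```

```text
[ 0.46130413  0.25001777 -0.00585192] 0.055543149095997335 [-0.18896983  0.29014866 -0.11554361]
0 [[157.0, 239.0], [244.0, 222.0]]
0.01 [[159.0, 226.0], [246.0, 209.0]]
0.02 [[161.0, 212.0], [249.0, 195.0]]
0.03 [[163.0, 199.0], [251.0, 182.0]]
0.04 [[165.0, 185.0], [254.0, 168.0]]
0.05 [[167.0, 171.0], [256.0, 154.0]]
[[191.0, 270.0], [294.0, 249.0], [122.0, 172.0], [219.0, 154.0]]
```

The strips' lower ends project to about 35 mm height, so the tips sit higher than I assumed. I'll open and go down in small steps, watching the force.

Call:
{"name": "step_arm", "arguments": {
  "deltas": [
    {"gripper": 1,"tx": 0,"ty": 0,"tz": 0,"wx": 0,"wy": 0,"wz": 0},
    {"gripper": 1,"tx": 0,"ty": 0,"tz": 0,"wx": 0,"wy": 0,"wz": 0},
    {"gripper": 1,"tx": 0,"ty": 0,"tz": 0,"wx": 0,"wy": 0,"wz": 0},
    {"gripper": 1,"tx": 0,"ty": 0,"tz": 0.08,"wx": 0,"wy": 0,"wz": 0},
    {"gripper": 1,"tx": 0,"ty": 0,"tz": 0.08,"wx": 0,"wy": 0,"wz": 0},
    {"gripper": 1,"tx": 0,"ty": 0,"tz": 0,"wx": 0,"wy": 0,"wz": 0}
  ]
}}

```text
time_s: 8.1
eef_pos: [0.4611, 0.2499, -0.0102]
tcp_rot: [3.129, -0.273, -0.001]
ft_force: [-0.2, 0.0, 0.1]
grip_width: 0.0856
grasp_force: 0.0
```

```bash
python3 go.py .461 .25 0 -10
python3 - <<'E'
from meas import *
s=grab("scene"); print(rect(s,green(s),(.46,.25),.015))
im=cv2.resize(s["pixels"][140:215,365:465],(800,600),interpolation=cv2.INTER_CUBIC)
im=(255*(im/255.)**.5).astype(np.uint8); cv2.imwrite("pics/p4.png",im[:,:,::-1])
p=ctrl.read_state()["eef_pos"];a=np.radians(-10); ty=np.array([np.sin(a),-np.cos(a),0]);ax=np.array([np.cos(a),np.sin(a),0])
for z in (0,.01,.02,.04): print(z,((proj(s,[[p[0],p[1],z]+sg*ty*.0425+ax*.011 for sg in(1,-1)])-[365,140])*8).round().tolist())
E
```

```text
t 8.1 p [ 0.4611  0.2499 -0.0102] a -9.98 tilt 0.03 grip 0.0856 F [-0.2  0.   0.1]
 wz 0.0003  then units [-0.006 -0.002 -0.41 ] (before turn [-0.006 -0.002 -0.41 ] )
[464.  249.4 103.3  68.  -10.2]
0 [[279.0, 532.0], [502.0, 487.0]]
0.01 [[282.0, 509.0], [506.0, 465.0]]
0.02 [[285.0, 487.0], [510.0, 443.0]]
0.04 [[291.0, 441.0], [519.0, 397.0]]
```

View pics/p4.png

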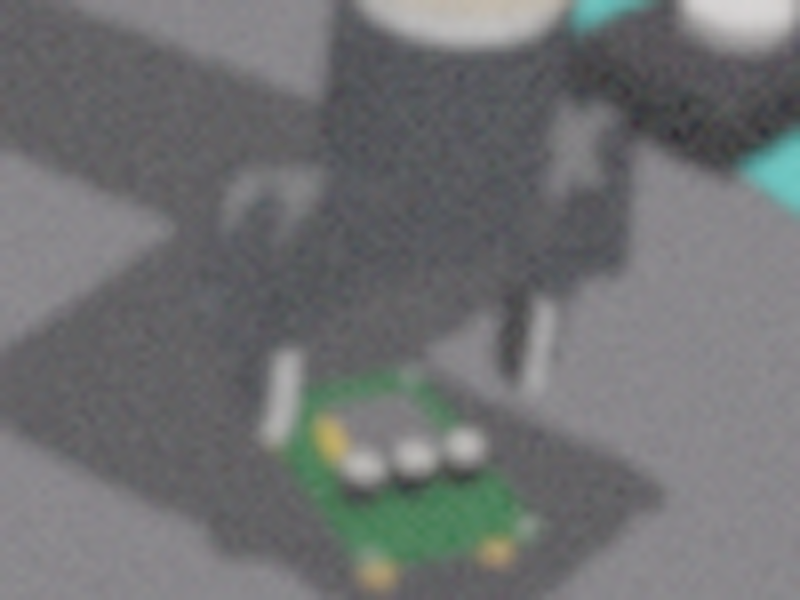

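The strips end at (270,445) and (535,390), about 35 mm above the bench, while the TCP reads -10 mm. The tips are outside both long edges. I'll trust the picture and keep going down slowly, checking the force.

Call:
{"name": "step_arm", "arguments": {
  "deltas": [
    {"gripper": 1,"tx": 0,"ty": 0,"tz": 0.1,"wx": 0,"wy": 0,"wz": 0},
    {"gripper": 1,"tx": 0,"ty": 0,"tz": 0.1,"wx": 0,"wy": 0,"wz": 0},
    {"gripper": 1,"tx": 0,"ty": 0,"tz": 0.1,"wx": 0,"wy": 0,"wz": 0},
    {"gripper": 1,"tx": 0,"ty": 0,"tz": 0,"wx": 0,"wy": 0,"wz": 0}
  ]
}}

```text
time_s: 8.55
eef_pos: [0.4611, 0.2499, -0.0178]
tcp_rot: [3.129, -0.273, -0.001]
ft_force: [0.3, 0.4, -0.3]
grip_width: 0.0853
grasp_force: 0.0
```

```bash
python3 go.py .461 .25 0 -10
python3 - <<'E'
from meas import *
s=grab("scene"); print(rect(s,green(s),(.46,.25),.015))
# light strip pixels left of the board
h=cv2.cvtColor(cv2.GaussianBlur(s["pixels"],(3,3),0),cv2.COLOR_RGB2HSV); m=cv2.inRange(h,(0,0,75),(180,60,255))
n,l,st,ce=cv2.connectedComponentsWithStats(m[150:215,385:440])
for q in st[1:]:
  if q[4]>8: print(q+np.array([385,150,0,0,0]))
E
```

```text
t 8.55 p [ 0.4611  0.2499 -0.0178] a -9.98 tilt 0.04 grip 0.0853 F [ 0.3  0.4 -0.3]
 wz 0.0003  then units [-0.005 -0.002 -0.712] (before turn [-0.006 -0.002 -0.712] )
[464.4 249.3 102.4  68.  -10.2]
[430 179  10  15  86]
[398 187   5  10  35]
[408 193  17   7  64]
[385 207  17   8  66]
```

Call:
{"name": "step_arm", "arguments": {
  "deltas": [
    {"gripper": 1,"tx": 0,"ty": 0,"tz": 0.1,"wx": 0,"wy": 0,"wz": 0},
    {"gripper": 1,"tx": 0,"ty": 0,"tz": 0.1,"wx": 0,"wy": 0,"wz": 0},
    {"gripper": 1,"tx": 0,"ty": 0,"tz": 0.1,"wx": 0,"wy": 0,"wz": 0},
    {"gripper": 1,"tx": 0,"ty": 0,"tz": 0,"wx": 0,"wy": 0,"wz": 0}
  ]
}}

```text
time_s: 9.0
eef_pos: [0.4611, 0.2499, -0.0253]
tcp_rot: [3.129, -0.273, -0.001]
ft_force: [-0.6, 0.1, -0.4]
grip_width: 0.0853
grasp_force: 0.0
```

Call:
{"name": "step_arm", "arguments": {
  "deltas": [
    {"gripper": 0.6,"tx": 0,"ty": 0,"tz": 0,"wx": 0,"wy": 0,"wz": 0},
    {"gripper": 0.4,"tx": 0,"ty": 0,"tz": 0,"wx": 0,"wy": 0,"wz": 0},
    {"gripper": 0.4,"tx": 0,"ty": 0,"tz": 0,"wx": 0,"wy": 0,"wz": 0},
    {"gripper": 0.4,"tx": 0,"ty": 0,"tz": 0,"wx": 0,"wy": 0,"wz": 0}
  ],
  "grip_force": 30
}}

```text
time_s: 9.4
eef_pos: [0.4614, 0.25, -0.0248]
tcp_rot: [3.13, -0.273, 0.0]
ft_force: [0.6, 0.2, 0.2]
grip_width: 0.0596
grasp_force: 0.0
```

Call:
{"name": "step_arm", "arguments": {
  "deltas": [
    {"gripper": 1,"tx": 0,"ty": 0,"tz": 0,"wx": 0,"wy": 0,"wz": 0},
    {"gripper": 1,"tx": 0,"ty": 0,"tz": 0,"wx": 0,"wy": 0,"wz": 0},
    {"gripper": 1,"tx": 0,"ty": 0,"tz": 0,"wx": 0,"wy": 0,"wz": 0},
    {"gripper": 1,"tx": 0,"ty": 0,"tz": 0.12,"wx": 0,"wy": 0,"wz": 0},
    {"gripper": 1,"tx": 0,"ty": 0,"tz": 0.12,"wx": 0,"wy": 0,"wz": 0},
    {"gripper": 1,"tx": 0,"ty": 0,"tz": 0.12,"wx": 0,"wy": 0,"wz": 0},
    {"gripper": 1,"tx": 0,"ty": 0,"tz": 0,"wx": 0,"wy": 0,"wz": 0}
  ]
}}

```text
time_s: 10.1
eef_pos: [0.461, 0.2499, -0.0344]
tcp_rot: [3.129, -0.273, -0.001]
ft_force: [-0.2, 1.1, -0.6]
grip_width: 0.0856
grasp_force: 0.0
```

```bash
python3 go.py .461 .25 0 -10
python3 - <<'E'
from meas import *
s=grab("scene"); print(rect(s,green(s),(.46,.25),.015))
im=cv2.resize(s["pixels"][140:215,365:465],(800,600),interpolation=cv2.INTER_CUBIC)
im=(255*(im/255.)**.5).astype(np.uint8); cv2.imwrite("pics/p5.png",im[:,:,::-1])
E
```

```text
t 10.1 p [ 0.461   0.2499 -0.0344] a -9.98 tilt 0.05 grip 0.0856 F [-0.2  1.1 -0.6]
 wz 0.0003  then units [-0.002 -0.003 -1.377] (before turn [-0.003 -0.002 -1.377] )
[463.7 249.6 102.5  68.8 -10.2]
```

View pics/p5.png

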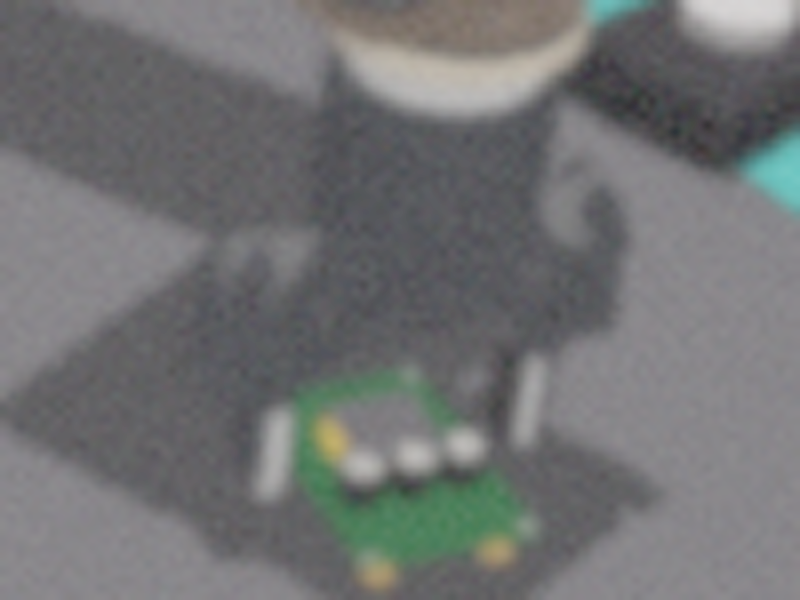

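Now the tips are at (268,498) and (522,445), roughly 17 mm above the bench and beside the plate edges. So the reported TCP lies about 35 mm beyond the real fingertips. Another 7 mm down, then grip.

Call:
{"name": "step_arm", "arguments": {
  "deltas": [
    {"gripper": 1,"tx": 0,"ty": 0,"tz": 0.09,"wx": 0,"wy": 0,"wz": 0},
    {"gripper": 1,"tx": 0,"ty": 0,"tz": 0.09,"wx": 0,"wy": 0,"wz": 0},
    {"gripper": 1,"tx": 0,"ty": 0,"tz": 0.08,"wx": 0,"wy": 0,"wz": 0},
    {"gripper": 1,"tx": 0,"ty": 0,"tz": 0,"wx": 0,"wy": 0,"wz": 0}
  ]
}}

```text
time_s: 10.55
eef_pos: [0.4611, 0.25, -0.0407]
tcp_rot: [3.129, -0.273, -0.001]
ft_force: [-0.6, -0.5, -0.7]
grip_width: 0.0853
grasp_force: 0.0
```

Call:
{"name": "step_arm", "arguments": {
  "deltas": [
    {"gripper": 0.6,"tx": 0,"ty": 0,"tz": 0,"wx": 0,"wy": 0,"wz": 0},
    {"gripper": 0.4,"tx": 0,"ty": 0,"tz": 0,"wx": 0,"wy": 0,"wz": 0},
    {"gripper": 0.4,"tx": 0,"ty": 0,"tz": 0,"wx": 0,"wy": 0,"wz": 0},
    {"gripper": 0.3,"tx": 0,"ty": 0,"tz": 0,"wx": 0,"wy": 0,"wz": 0}
  ],
  "grip_force": 40
}}

```text
time_s: 10.95
eef_pos: [0.4615, 0.2501, -0.0399]
tcp_rot: [-3.129, 0.273, -0.001]
ft_force: [-0.2, 0.8, 5.6]
grip_width: 0.0623
grasp_force: 42.0
```

Gripped: 62.3 mm, 42 N. Lifting 100 mm.

Call:
{"name": "step_arm", "arguments": {
  "deltas": [
    {"gripper": 0.3,"tx": 0,"ty": 0,"tz": -0.2,"wx": 0,"wy": 0,"wz": 0},
    {"gripper": 0.3,"tx": 0,"ty": 0,"tz": -0.4,"wx": 0,"wy": 0,"wz": 0},
    {"gripper": 0.3,"tx": 0,"ty": 0,"tz": -0.8,"wx": 0,"wy": 0,"wz": 0},
    {"gripper": 0.3,"tx": 0,"ty": 0,"tz": -0.8,"wx": 0,"wy": 0,"wz": 0},
    {"gripper": 0.3,"tx": 0,"ty": 0,"tz": -0.8,"wx": 0,"wy": 0,"wz": 0},
    {"gripper": 0.3,"tx": 0,"ty": 0,"tz": -0.6,"wx": 0,"wy": 0,"wz": 0.07},
    {"gripper": 0.3,"tx": 0,"ty": 0,"tz": -0.4,"wx": 0,"wy": 0,"wz": 0.073},
    {"gripper": 0.3,"tx": 0,"ty": 0,"tz": 0,"wx": 0,"wy": 0,"wz": 0}
  ]
}}

```text
time_s: 11.75
eef_pos: [0.4618, 0.2502, 0.0614]
tcp_rot: [-3.101, 0.498, -0.004]
ft_force: [-0.7, -0.5, -2.4]
grip_width: 0.0623
grasp_force: 44.4
```

```bash
python3 go.py .6265 -.247 0.06 -18.2
python3 - <<'E'
from meas import *
s=grab("scene"); p=ctrl.read_state()["eef_pos"]; print(rect(s,green(s),(.46,.25),p[2]+.040+.015))
E
```

```text
t 11.75 p [0.4618 0.2502 0.0614] a -18.23 tilt 0.15 grip 0.0623 F [-0.7 -0.5 -2.4]
 wz -0.0006  then units [12.471 16.837  0.054] (before turn [12.48  16.83   0.053] )
[490.6 237.3  64.   47.3  52.8]
```

Call:
{"name": "step_arm", "arguments": {
  "deltas": [
    {"gripper": 0.3,"tx": 0.4,"ty": 0.5,"tz": 0,"wx": 0,"wy": 0,"wz": 0},
    {"gripper": 0.3,"tx": 0.72,"ty": 0.97,"tz": 0,"wx": 0,"wy": 0,"wz": 0},
    {"gripper": 0.3,"tx": 0.72,"ty": 0.97,"tz": 0,"wx": 0,"wy": 0,"wz": 0},
    {"gripper": 0.3,"tx": 0.72,"ty": 0.97,"tz": 0,"wx": 0,"wy": 0,"wz": 0},
    {"gripper": 0.3,"tx": 0.72,"ty": 0.97,"tz": 0,"wx": 0,"wy": 0,"wz": 0},
    {"gripper": 0.3,"tx": 0.72,"ty": 0.97,"tz": 0,"wx": 0,"wy": 0,"wz": 0},
    {"gripper": 0.3,"tx": 0.72,"ty": 0.97,"tz": 0,"wx": 0,"wy": 0,"wz": 0},
    {"gripper": 0.3,"tx": 0.72,"ty": 0.97,"tz": 0,"wx": 0,"wy": 0,"wz": 0}
  ]
}}

```text
time_s: 12.6
eef_pos: [0.5335, 0.0332, 0.059]
tcp_rot: [3.103, -0.493, -0.002]
ft_force: [0.2, 0.1, -1.4]
grip_width: 0.0626
grasp_force: 44.4
```

Call:
{"name": "step_arm", "arguments": {
  "deltas": [
    {"gripper": 0.3,"tx": 0.72,"ty": 0.97,"tz": 0,"wx": 0,"wy": 0,"wz": 0},
    {"gripper": 0.3,"tx": 0.72,"ty": 0.97,"tz": 0,"wx": 0,"wy": 0,"wz": 0},
    {"gripper": 0.3,"tx": 0.72,"ty": 0.97,"tz": 0,"wx": 0,"wy": 0,"wz": 0},
    {"gripper": 0.3,"tx": 0.72,"ty": 0.97,"tz": 0,"wx": 0,"wy": 0,"wz": 0},
    {"gripper": 0.3,"tx": 0.72,"ty": 0.97,"tz": 0,"wx": 0,"wy": 0,"wz": 0},
    {"gripper": 0.3,"tx": 0.72,"ty": 0.97,"tz": 0,"wx": 0,"wy": 0,"wz": 0},
    {"gripper": 0.3,"tx": 0.72,"ty": 0.97,"tz": 0,"wx": 0,"wy": 0,"wz": 0},
    {"gripper": 0.3,"tx": 0.72,"ty": 0.97,"tz": 0,"wx": 0,"wy": 0,"wz": 0}
  ]
}}

```text
time_s: 13.4
eef_pos: [0.6097, -0.1959, 0.0587]
tcp_rot: [-3.102, 0.493, 0.002]
ft_force: [0.1, 0.7, -1.5]
grip_width: 0.0623
grasp_force: 44.4
```

```bash
python3 go.py .6265 -.247 0.06 -18.2
python3 - <<'E'
from meas import *
t=grab("top"); s=grab("scene")
for c in(t,s): print(rect(c,light(c),(.63,-.247),.006),rect(c,light(c),(.635,.246),.021),rect(c,light(c),(.635,.246),.035))
cv2.imwrite("pics/cov.png",np.hstack([cv2.resize(c["pixels"][r[1]:r[3],r[0]:r[2]],(400,400),interpolation=cv2.INTER_CUBIC) for c,r in((t,(195,95,265,165)),(s,(415,195,495,275)))])[:,:,::-1])
E
```

```text
t 13.4 p [ 0.6097 -0.1959  0.0587] a -18.05 tilt 0.09 grip 0.0623 F [ 0.1  0.7 -1.5]
 wz 0.0027  then units [ 1.275  1.733 -0.051] (before turn [ 1.271  1.736 -0.053] )
[ 633.1 -235.7  173.4  127.4   -5.8] [628.3 219.9 133.4 116.1  13. ] [626.3 219.1 127.  112.7  13. ]
[ 620.9 -247.2  144.2   89.8  -16.8] [633.  250.3 111.1  89.3  13.7] [643.6 238.2 108.8  87.5  13.7]
```

Call:
{"name": "step_arm", "arguments": {
  "deltas": [
    {"gripper": 0.3,"tx": 0.65,"ty": 0.87,"tz": 0,"wx": 0,"wy": 0,"wz": 0.003},
    {"gripper": 0.3,"tx": 0.63,"ty": 0.87,"tz": 0,"wx": 0,"wy": 0,"wz": 0},
    {"gripper": 0.3,"tx": 0,"ty": 0,"tz": 0.5,"wx": 0,"wy": 0,"wz": 0},
    {"gripper": 0.3,"tx": 0,"ty": 0,"tz": 0.8,"wx": 0,"wy": 0,"wz": 0},
    {"gripper": 0.3,"tx": 0,"ty": 0,"tz": 0.8,"wx": 0,"wy": 0,"wz": 0},
    {"gripper": 0.3,"tx": 0,"ty": 0,"tz": 0.6,"wx": 0,"wy": 0,"wz": 0},
    {"gripper": 0.3,"tx": 0,"ty": 0,"tz": 0.4,"wx": 0,"wy": 0,"wz": 0},
    {"gripper": 0.3,"tx": 0,"ty": 0,"tz": 0,"wx": 0,"wy": 0,"wz": 0}
  ]
}}

```text
time_s: 14.3
eef_pos: [0.626, -0.2453, -0.0195]
tcp_rot: [-3.101, 0.499, 0.004]
ft_force: [0.2, 0.1, -1.2]
grip_width: 0.062
grasp_force: 44.5
```

```bash
python3 go.py .6265 -.247 -0.034 -18.2
python3 - <<'E'
from meas import *
s=grab("scene"); save(s,"p6.png",(215,260,315,345),7)
p=ctrl.read_state()["eef_pos"]; print(rect(s,green(s),(.627,-.247),p[2]+.040+.015,r=.1))
E
```

```text
t 14.3 p [ 0.626  -0.2453 -0.0195] a -18.3 tilt 0.15 grip 0.062 F [ 0.2  0.1 -1.2]
 wz -0.0018  then units [0.041 0.057 0.582] (before turn [0.043 0.057 0.581] )
[ 632.4 -248.9   90.2   60.6  -16.9]
```

View pics/p6.png

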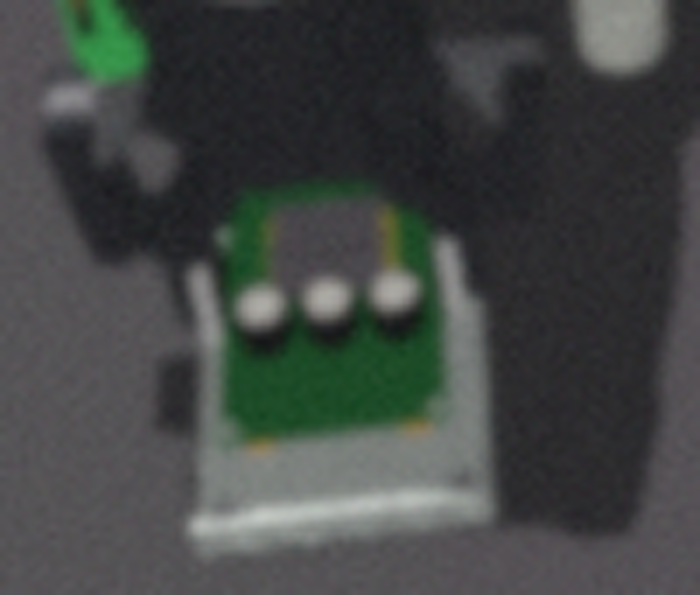

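```bash
cat > edges.py <<'E'
from meas import *
def sides(c,m,box,z,rows):
    """left/right mask borders per row cast on plane z"""
    x0,x1=box; L=[];Rr=[]
    for r in rows:
        k=np.flatnonzero(m[r,x0:x1])+x0
        if len(k)>5: L.append((k[0]-.5,r));Rr.append((k[-1]+.5,r))
    return onplane(c,L,z)[:,:2]*1000,onplane(c,Rr,z)[:,:2]*1000
E
python3 - <<'E'
from edges import *
s=grab("scene"); p=ctrl.read_state()["eef_pos"]
g=green(s)
h=cv2.cvtColor(s["pixels"],cv2.COLOR_RGB2HSV); l=cv2.inRange(h,(0,0,95),(180,70,255))
a=np.radians(-18.2); u=np.array([np.cos(a),np.sin(a)]); v=np.array([-u[1],u[0]])
for n,m,z,rows in(("board",g,p[2]+.055,range(300,321)),("tray",l,.006,range(325,331))):
    L,R=sides(s,m,(238,290),z,rows); o=np.array([626.5,-247.])
    print(n,"L u,v",np.c_[(L-o)@u,(L-o)@v][::3].round(1).tolist(),"R",np.c_[(R-o)@u,(R-o)@v][::3].round(1).tolist())
t=np.load("top0.npy"); c=grab("top"); c["pixels"]=t
# tray long sides from the first top picture, trimmed of the ends
h=cv2.cvtColor(t,cv2.COLOR_RGB2HSV); l=cv2.inRange(h,(0,0,100),(180,70,255))
for rows in (range(117,152),):
    m=l.copy(); L,R=sides(c,m,(375,430),.006,rows)
    A=np.c_[(L-o)@u,(L-o)@v]; B=np.c_[(R-o)@u,(R-o)@v]
    for q in(A,B):
        q=q[abs(q[:,0])<45]; f=np.polyfit(q[:,0],q[:,1],1); print("top side: v0",f[1].round(2),"slope deg",np.degrees(np.arctan(f[0])).round(2))
E
```

```text
board L u,v [[10.9, -12.9], [15.9, -28.9], [22.9, -30.8], [30.1, -30.6], [37.2, -30.4], [44.8, -26.3]] R [[17.3, 31.5], [24.7, 31.3], [31.9, 31.0], [39.0, 30.7], [45.5, 26.6], [50.5, 12.7]]
tray L u,v [[32.4, -42.9], [39.5, -42.7]] R [[44.7, 41.9], [51.6, 41.6]]
top side: v0 43.49 slope deg -0.2
top side: v0 -41.55 slope deg -0.43
```

Call:
{"name": "step_arm", "arguments": {
  "deltas": [
    {"gripper": 0.3,"tx": 0,"ty": 0.03,"tz": 0.2,"wx": 0,"wy": 0,"wz": 0},
    {"gripper": 0.3,"tx": 0,"ty": 0,"tz": 0.15,"wx": 0,"wy": 0,"wz": 0},
    {"gripper": 0.3,"tx": 0,"ty": 0,"tz": 0.08,"wx": 0,"wy": 0,"wz": 0},
    {"gripper": 0.3,"tx": 0,"ty": 0,"tz": 0.04,"wx": 0,"wy": 0,"wz": 0},
    {"gripper": 0.3,"tx": 0,"ty": 0,"tz": 0,"wx": 0,"wy": 0,"wz": 0}
  ]
}}

```text
time_s: 14.95
eef_pos: [0.6264, -0.2469, -0.0298]
tcp_rot: [3.101, -0.501, -0.0]
ft_force: [0.3, -0.4, -2.1]
grip_width: 0.062
grasp_force: 44.5
```

Call:
{"name": "step_arm", "arguments": {
  "deltas": [
    {"gripper": 0.3,"tx": 0,"ty": 0,"tz": 0.03,"wx": 0,"wy": 0,"wz": 0},
    {"gripper": 0.3,"tx": 0,"ty": 0,"tz": 0.03,"wx": 0,"wy": 0,"wz": 0},
    {"gripper": 0.3,"tx": 0,"ty": 0,"tz": 0,"wx": 0,"wy": 0,"wz": 0}
  ]
}}

```text
time_s: 15.25
eef_pos: [0.6265, -0.2468, -0.0311]
tcp_rot: [3.101, -0.501, -0.0]
ft_force: [-0.4, -1.0, -1.7]
grip_width: 0.0621
grasp_force: 44.5
```

Call:
{"name": "step_arm", "arguments": {
  "deltas": [
    {"gripper": 0.3,"tx": 0,"ty": 0,"tz": 0.04,"wx": 0,"wy": 0,"wz": 0},
    {"gripper": 0.3,"tx": 0,"ty": 0,"tz": 0.04,"wx": 0,"wy": 0,"wz": 0},
    {"gripper": 0.3,"tx": 0,"ty": 0,"tz": 0,"wx": 0,"wy": 0,"wz": 0}
  ]
}}

```text
time_s: 15.55
eef_pos: [0.6264, -0.2468, -0.0333]
tcp_rot: [3.101, -0.501, -0.0]
ft_force: [0.7, -0.3, -2.2]
grip_width: 0.0621
grasp_force: 44.5
```

Call:
{"name": "step_arm", "arguments": {
  "deltas": [
    {"gripper": 0.3,"tx": 0,"ty": 0,"tz": 0.03,"wx": 0,"wy": 0,"wz": 0},
    {"gripper": 0.3,"tx": 0,"ty": 0,"tz": 0.03,"wx": 0,"wy": 0,"wz": 0},
    {"gripper": 0.3,"tx": 0,"ty": 0,"tz": 0,"wx": 0,"wy": 0,"wz": 0}
  ]
}}

```text
time_s: 15.85
eef_pos: [0.6266, -0.2469, -0.0338]
tcp_rot: [3.101, -0.501, 0.001]
ft_force: [-3.6, 1.3, 6.6]
grip_width: 0.0623
grasp_force: 45.0
```

```bash
python3 go.py .6265 -.247 -0.034 -18.3
python3 - <<'E'
from edges import *
s=grab("scene"); p=ctrl.read_state()["eef_pos"]
g=green(s)
h=cv2.cvtColor(s["pixels"],cv2.COLOR_RGB2HSV); l=cv2.inRange(h,(0,0,95),(180,70,255))
a=np.radians(-18.2); u=np.array([np.cos(a),np.sin(a)]); v=np.array([-u[1],u[0]])
for n,m,z,rows in(("board",g,.021,range(306,330)),("tray",l,.006,range(325,333))):
    L,R=sides(s,m,(238,290),z,rows); o=np.array([626.5,-247.])
    print(n,"L u,v",np.c_[(L-o)@u,(L-o)@v][::2].round(1).tolist(),"R",np.c_[(R-o)@u,(R-o)@v][::2].round(1).tolist())
E
```

```text
t 15.85 p [ 0.6266 -0.2469 -0.0338] a -18.35 tilt 0.03 grip 0.0623 F [-3.6  1.3  6.6]
 wz -0.0008  then units [-0.001  0.004  0.009] (before turn [-0.001  0.004  0.009] )
board L u,v [[8.6, -12.9], [10.9, -31.3], [15.8, -31.2], [20.4, -33.1], [25.2, -33.0], [30.0, -32.9], [34.8, -32.7], [39.5, -32.6], [45.0, -26.6]] R [[14.8, 30.2], [19.8, 30.0], [24.7, 29.8], [29.5, 29.6], [34.3, 29.4], [39.0, 29.3], [43.1, 25.1], [47.8, 25.0], [50.1, 9.0]]
tray L u,v [[32.4, -42.9], [37.1, -42.8], [41.8, -42.6], [46.4, -42.5]] R [[44.7, 41.9], [49.3, 41.7], [53.9, 41.4], [58.8, 43.2]]
```

Run:
```python
from edges import *
a=np.radians(-18.3); u=np.array([np.cos(a),np.sin(a)]); o=np.array([626.5,-247.])
def U(c,uv,z): return ((onplane(c,[uv],z)[0,:2]*1000-o)@u).round(1)
for n in("scene","top"):
    c=grab(n); im=np.load(n+"0.npy"); g=cv2.cvtColor(im,cv2.COLOR_RGB2GRAY).astype(float)
    h=cv2.cvtColor(im,cv2.COLOR_RGB2HSV); m=cv2.inRange(h,(0,0,95),(180,70,255))
    for dv in(-25,-10,10,25):
        P=lambda uu,z:np.array([*(o+uu*u+dv*np.array([-u[1],u[0]])),z*1000])/1000
        q=proj(c,[P(x,.006) for x in np.arange(-90,90,.5)]).astype(np.float32)
        pr=cv2.remap(g.astype(np.float32),q[:,0].reshape(1,-1),q[:,1].reshape(1,-1),cv2.INTER_LINEAR)[0]
        k=np.flatnonzero(pr>100); e0,e1=q[k[0]],q[k[-1]]
        # ends: seen border is lip top(z=14) on the side away from the camera, bench line (z=0) on the near side
        if n=="scene": lo,hi=U(c,e0,.014),U(c,e1,0.)
        else: lo,hi=U(c,e0,0.),U(c,e1,.014)
        print(n,dv,lo,hi,"centre",(lo+hi)/2)
s=grab("scene"); im=cv2.cvtColor(s["pixels"],cv2.COLOR_RGB2HSV)
g=green(s)
for col in (255,260,265,270):
    r=np.flatnonzero(g[:,col])[-1]; print("board near end",U(s,(col,r+.5),.018))
```

```text
scene -25 -65.2 60.5 centre -2.3500000000000014
scene -10 -64.7 60.5 centre -2.1000000000000014
scene 10 -64.7 58.5 centre -3.1000000000000014
scene 25 -64.7 59.0 centre -2.8500000000000014
top -25 -59.8 61.9 centre 1.0500000000000007
top -10 -60.3 61.4 centre 0.5500000000000007
top 10 -59.8 61.4 centre 0.8000000000000007
top 25 -60.3 62.4 centre 1.0500000000000007
board near end 48.0
board near end 49.4
board near end 48.5
board near end 47.6
```

Call:
{"name": "step_arm", "arguments": {
  "deltas": [
    {"gripper": 0.3,"tx": 0,"ty": 0,"tz": -0.08,"wx": 0,"wy": 0,"wz": 0},
    {"gripper": 0.3,"tx": -0.03,"ty": -0.045,"tz": 0,"wx": 0,"wy": 0,"wz": 0},
    {"gripper": 0.3,"tx": 0,"ty": 0,"tz": 0,"wx": 0,"wy": 0,"wz": 0},
    {"gripper": 0.3,"tx": 0,"ty": 0,"tz": 0.04,"wx": 0,"wy": 0,"wz": 0},
    {"gripper": 0.3,"tx": 0,"ty": 0,"tz": 0.04,"wx": 0,"wy": 0,"wz": 0},
    {"gripper": 0.3,"tx": 0,"ty": 0,"tz": 0,"wx": 0,"wy": 0,"wz": 0},
    {"gripper": 0.6,"tx": 0,"ty": 0,"tz": 0,"wx": 0,"wy": 0,"wz": 0},
    {"gripper": 1,"tx": 0,"ty": 0,"tz": 0,"wx": 0,"wy": 0,"wz": 0}
  ]
}}

```text
time_s: 16.85
eef_pos: [0.6262, -0.2456, -0.0346]
tcp_rot: [3.101, -0.501, 0.0]
ft_force: [0.2, -0.0, 0.2]
grip_width: 0.081
grasp_force: 0.0
```

Call:
{"name": "step_arm", "arguments": {
  "deltas": [
    {"gripper": 1,"tx": 0,"ty": 0,"tz": 0,"wx": 0,"wy": 0,"wz": 0},
    {"gripper": 1,"tx": 0,"ty": 0,"tz": 0,"wx": 0,"wy": 0,"wz": 0},
    {"gripper": 1,"tx": 0,"ty": 0,"tz": -0.3,"wx": 0,"wy": 0,"wz": 0},
    {"gripper": 1,"tx": 0,"ty": 0,"tz": -1,"wx": 0,"wy": 0,"wz": 0},
    {"gripper": 1,"tx": 0,"ty": 0,"tz": -1,"wx": 0,"wy": 0,"wz": 0},
    {"gripper": 1,"tx": 0,"ty": 0,"tz": -1,"wx": 0,"wy": 0,"wz": 0},
    {"gripper": 1,"tx": 0,"ty": 0,"tz": -0.7,"wx": 0,"wy": 0,"wz": 0}
  ]
}}

```text
time_s: 17.55
eef_pos: [0.6266, -0.2458, 0.0678]
tcp_rot: [3.101, -0.501, 0.003]
ft_force: [0.1, 0.1, 0.2]
grip_width: 0.0849
grasp_force: 0.0
```

```bash
python3 go.py .462 -.256 0.06 -2
```

```text
t 17.55 p [ 0.6266 -0.2458  0.0678] a -18.34 tilt 0.12 grip 0.0849 F [0.1 0.1 0.2]
 wz -0.2853  then units [-6.565  0.639  0.31 ] (before turn [-6.121  2.461  0.299] )
```

Call:
{"name": "step_arm", "arguments": {
  "deltas": [
    {"gripper": 1,"tx": 0,"ty": 0,"tz": 0,"wx": 0,"wy": 0,"wz": -0.14},
    {"gripper": 1,"tx": 0,"ty": 0,"tz": 0,"wx": 0,"wy": 0,"wz": -0.145},
    {"gripper": 1,"tx": -0.9,"ty": 0.1,"tz": 0,"wx": 0,"wy": 0,"wz": 0},
    {"gripper": 1,"tx": -0.95,"ty": 0.1,"tz": 0,"wx": 0,"wy": 0,"wz": 0},
    {"gripper": 1,"tx": -0.95,"ty": 0.1,"tz": 0,"wx": 0,"wy": 0,"wz": 0},
    {"gripper": 1,"tx": -0.95,"ty": 0.1,"tz": 0,"wx": 0,"wy": 0,"wz": 0},
    {"gripper": 1,"tx": -0.95,"ty": 0.1,"tz": 0,"wx": 0,"wy": 0,"wz": 0},
    {"gripper": 1,"tx": -0.95,"ty": 0.1,"tz": 0,"wx": 0,"wy": 0,"wz": 0}
  ]
}}

```text
time_s: 18.35
eef_pos: [0.4836, -0.2556, 0.066]
tcp_rot: [3.141, -0.055, 0.001]
ft_force: [-0.2, -0.7, 0.9]
grip_width: 0.0852
grasp_force: 0.0
```

Call:
{"name": "step_arm", "arguments": {
  "deltas": [
    {"gripper": 1,"tx": -0.9,"ty": 0.04,"tz": 0.3,"wx": 0,"wy": 0,"wz": 0},
    {"gripper": 1,"tx": 0,"ty": 0,"tz": 0,"wx": 0,"wy": 0,"wz": 0},
    {"gripper": 1,"tx": 0,"ty": 0,"tz": 0,"wx": 0,"wy": 0,"wz": 0}
  ]
}}

```text
time_s: 18.65
eef_pos: [0.4623, -0.2561, 0.0585]
tcp_rot: [3.141, -0.056, 0.001]
ft_force: [0.3, 1.4, -0.1]
grip_width: 0.0854
grasp_force: 0.0
```

```bash
python3 go.py .462 -.256 -0.032 -2
python3 - <<'E'
from edges import *
t=grab("top"); s=grab("scene")
a=np.radians(-18.4); u=np.array([np.cos(a),np.sin(a)]); v=np.array([-u[1],u[0]]); o=np.array([626.5,-247.])
for c in(t,s):
    r=rect(c,green(c),(.627,-.247),.021); d=(r[:2]-o); print(r,"u,v",(d@u).round(1),(d@v).round(1))
    r=rect(c,light(c),(.627,-.247),.006,close=41); d=(r[:2]-o); print(" tray",r,"u,v",(d@u).round(1),(d@v).round(1))
    print(" proc",rect(c,green(c),(.462,-.256),.023))
k=cv2.resize(t["pixels"][95:175,360:440],(560,560),interpolation=cv2.INTER_CUBIC); cv2.imwrite("pics/p7.png",k[:,:,::-1])
E
```

```text
t 18.65 p [ 0.4623 -0.2561  0.0585] a -2.05 tilt 0.06 grip 0.0854 F [ 0.3  1.4 -0.1]
 wz -0.001  then units [-0.012 -0.005  3.62 ] (before turn [-0.015 -0.007  3.62 ] )
[ 625.2 -245.7   94.5   62.6  -19. ] u,v -1.6 0.8
 tray [ 615.4 -263.4  142.   124.7  -18.9] u,v -5.4 -19.1Traceback (most recent call last):
  File "<stdin>", line 7, in <module>
  File "meas.py", line 12, in rect
    q=max(cs,key=cv2.contourArea).reshape(-1,2)
      ~~~^^^^^^^^^^^^^^^^^^^^^^^^
ValueError: max() iterable argument is empty
```

Run:
```python
from edges import *
t=grab("top"); s=grab("scene")
print(rect(s,green(s),(.627,-.247),.021))
K=[cv2.resize(c["pixels"][r[1]:r[1]+64,r[0]:r[0]+64],(400,400),interpolation=cv2.INTER_CUBIC) for c,r in((t,(372,102)),(s,(232,278)))]
cv2.imwrite("pics/p7.png",cv2.resize(np.hstack(K),(800,400))[:,:,::-1])
# model points of tray, as seen by each camera, for candidate centre u=0,v=.5
a=np.radians(-18.4); u=np.array([np.cos(a),np.sin(a)]); v=np.array([-u[1],u[0]]); o=np.array([626.5,-247.])
for n,c,r in(("top",t,(372,102)),("scene",s,(232,278))):
    P=lambda uu,vv,z:[*((o+uu*u+vv*v)/1000),z]
    for nm,q in (("lip+ in top",P(59,0,.014)),("lip+ in foot",P(59,0,.006)),("lip+ out top",P(62,0,.014)),("lip- in top",P(-59,0,.014)),("lip- in foot",P(-59,0,.006)),("lip- out top",P(-62,0,.014)),("board+",P(48,0,.021)),("board+bot",P(48,0,.018)),("board-",P(-48,0,.021)),("board-bot",P(-48,0,.018))):
        print(n,nm,((proj(c,[q])[0]-r)*400/64).round().tolist())
```

```text
[ 628.4 -246.7   97.4   61.5  -19.3]
top lip+ in top [224.0, 82.0]
top lip+ in foot [221.0, 88.0]
top lip+ out top [226.0, 76.0]
top lip- in top [150.0, 317.0]
top lip- in foot [147.0, 321.0]
top lip- out top [148.0, 323.0]
top board+ [220.0, 99.0]
top board+bot [219.0, 101.0]
top board- [160.0, 291.0]
top board-bot [159.0, 292.0]
scene lip+ in top [195.0, 334.0]
scene lip+ in foot [198.0, 349.0]
scene lip+ out top [196.0, 343.0]
scene lip- in top [194.0, 43.0]
scene lip- in foot [196.0, 58.0]
scene lip- out top [194.0, 36.0]
scene board+ [193.0, 292.0]
scene board+bot [194.0, 297.0]
scene board- [192.0, 55.0]
scene board-bot [193.0, 60.0]
```

View pics/p7.png

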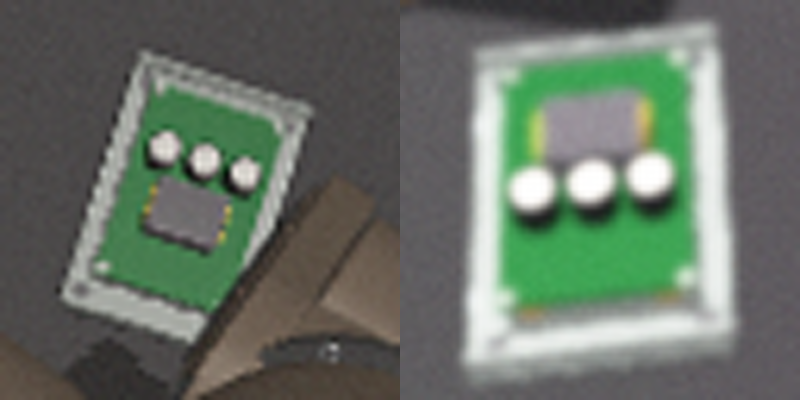

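The scene panel shows the power board inside the tray with even side margins: edges at 503/700 against the tray's 472/725. It is square and lengthwise centred within a millimetre or two. Now gripping the processor board.

Call:
{"name": "step_arm", "arguments": {
  "deltas": [
    {"gripper": 1,"tx": 0,"ty": 0,"tz": 0.8,"wx": 0,"wy": 0,"wz": 0},
    {"gripper": 1,"tx": 0,"ty": 0,"tz": 1,"wx": 0,"wy": 0,"wz": 0},
    {"gripper": 1,"tx": 0,"ty": 0,"tz": 1,"wx": 0,"wy": 0,"wz": 0},
    {"gripper": 1,"tx": 0,"ty": 0,"tz": 0.5,"wx": 0,"wy": 0,"wz": 0},
    {"gripper": 1,"tx": 0,"ty": 0,"tz": 0.3,"wx": 0,"wy": 0,"wz": 0},
    {"gripper": 1,"tx": 0,"ty": 0,"tz": 0.12,"wx": 0,"wy": 0,"wz": 0},
    {"gripper": 1,"tx": 0,"ty": 0,"tz": 0,"wx": 0,"wy": 0,"wz": 0}
  ]
}}

```text
time_s: 19.55
eef_pos: [0.4622, -0.2559, -0.0348]
tcp_rot: [3.141, -0.055, 0.001]
ft_force: [0.3, 0.8, 0.6]
grip_width: 0.0857
grasp_force: 0.0
```

Call:
{"name": "step_arm", "arguments": {
  "deltas": [
    {"gripper": 0.6,"tx": 0,"ty": 0,"tz": 0,"wx": 0,"wy": 0,"wz": 0},
    {"gripper": 0.4,"tx": 0,"ty": 0,"tz": 0,"wx": 0,"wy": 0,"wz": 0},
    {"gripper": 0.4,"tx": 0,"ty": 0,"tz": 0,"wx": 0,"wy": 0,"wz": 0},
    {"gripper": 0.3,"tx": 0,"ty": 0,"tz": 0,"wx": 0,"wy": 0,"wz": 0}
  ],
  "grip_force": 40
}}

```text
time_s: 19.95
eef_pos: [0.4623, -0.256, -0.0339]
tcp_rot: [3.14, -0.055, 0.002]
ft_force: [-2.6, 0.5, 7.6]
grip_width: 0.062
grasp_force: 41.6
```

```bash
python3 go.py .626 -.2458 0.07 -18.5
```

```text
t 19.95 p [ 0.4623 -0.256  -0.0339] a -2.02 tilt 0.09 grip 0.062 F [-2.6  0.5  7.6]
 wz 0.2876  then units [ 6.08  -2.465 -4.157] (before turn [ 6.535 -0.635 -4.149] )
```

Call:
{"name": "step_arm", "arguments": {
  "deltas": [
    {"gripper": 0.3,"tx": 0,"ty": 0,"tz": -0.2,"wx": 0,"wy": 0,"wz": 0},
    {"gripper": 0.3,"tx": 0,"ty": 0,"tz": -0.6,"wx": 0,"wy": 0,"wz": 0},
    {"gripper": 0.3,"tx": 0,"ty": 0,"tz": -0.8,"wx": 0,"wy": 0,"wz": 0},
    {"gripper": 0.3,"tx": 0,"ty": 0,"tz": -0.8,"wx": 0,"wy": 0,"wz": 0},
    {"gripper": 0.3,"tx": 0,"ty": 0,"tz": -0.8,"wx": 0,"wy": 0,"wz": 0},
    {"gripper": 0.3,"tx": 0,"ty": 0,"tz": -0.6,"wx": 0,"wy": 0,"wz": 0.08},
    {"gripper": 0.3,"tx": 0,"ty": 0,"tz": -0.35,"wx": 0,"wy": 0,"wz": 0.12},
    {"gripper": 0.3,"tx": 0,"ty": 0,"tz": 0,"wx": 0,"wy": 0,"wz": 0.088}
  ]
}}

```text
time_s: 20.75
eef_pos: [0.4624, -0.2561, 0.0705]
tcp_rot: [3.098, -0.512, 0.004]
ft_force: [-0.7, -0.9, -0.5]
grip_width: 0.0624
grasp_force: 43.9
```

Call:
{"name": "step_arm", "arguments": {
  "deltas": [
    {"gripper": 0.3,"tx": 0.6,"ty": -0.25,"tz": 0,"wx": 0,"wy": 0,"wz": 0},
    {"gripper": 0.3,"tx": 0.9,"ty": -0.36,"tz": 0,"wx": 0,"wy": 0,"wz": 0},
    {"gripper": 0.3,"tx": 0.9,"ty": -0.36,"tz": 0,"wx": 0,"wy": 0,"wz": 0},
    {"gripper": 0.3,"tx": 0.9,"ty": -0.36,"tz": 0,"wx": 0,"wy": 0,"wz": 0},
    {"gripper": 0.3,"tx": 0.9,"ty": -0.36,"tz": 0,"wx": 0,"wy": 0,"wz": 0},
    {"gripper": 0.3,"tx": 0.9,"ty": -0.36,"tz": 0,"wx": 0,"wy": 0,"wz": 0},
    {"gripper": 0.3,"tx": 0.7,"ty": -0.3,"tz": 0,"wx": 0,"wy": 0,"wz": 0},
    {"gripper": 0.3,"tx": 0.28,"ty": -0.11,"tz": 0,"wx": 0,"wy": 0,"wz": 0}
  ]
}}

```text
time_s: 21.55
eef_pos: [0.6268, -0.2454, 0.069]
tcp_rot: [3.101, -0.504, 0.001]
ft_force: [-1.6, 0.1, -0.0]
grip_width: 0.0622
grasp_force: 43.9
```

Call:
{"name": "step_arm", "arguments": {
  "deltas": [
    {"gripper": 0.3,"tx": 0,"ty": 0,"tz": 0,"wx": 0,"wy": 0,"wz": 0},
    {"gripper": 0.3,"tx": 0,"ty": 0,"tz": 0,"wx": 0,"wy": 0,"wz": 0}
  ]
}}

```text
time_s: 21.75
eef_pos: [0.6247, -0.2457, 0.0687]
tcp_rot: [-3.101, 0.506, 0.001]
ft_force: [-0.4, 0.3, -0.7]
grip_width: 0.0622
grasp_force: 43.9
```

```bash
python3 go.py .626 -.2458 -0.013 -18.5
```

```text
t 21.75 p [ 0.6247 -0.2457  0.0687] a -18.52 tilt 0.04 grip 0.0622 F [-0.4  0.3 -0.7]
 wz -0.0004  then units [ 0.05  -0.012  3.267] (before turn [ 0.052 -0.012  3.267] )
```

Call:
{"name": "step_arm", "arguments": {
  "deltas": [
    {"gripper": 0.3,"tx": 0.05,"ty": -0.01,"tz": 0.4,"wx": 0,"wy": 0,"wz": 0},
    {"gripper": 0.3,"tx": 0,"ty": 0,"tz": 0.7,"wx": 0,"wy": 0,"wz": 0},
    {"gripper": 0.3,"tx": 0,"ty": 0,"tz": 0.7,"wx": 0,"wy": 0,"wz": 0},
    {"gripper": 0.3,"tx": 0,"ty": 0,"tz": 0.5,"wx": 0,"wy": 0,"wz": 0},
    {"gripper": 0.3,"tx": 0,"ty": 0,"tz": 0.4,"wx": 0,"wy": 0,"wz": 0},
    {"gripper": 0.3,"tx": 0,"ty": 0,"tz": 0.25,"wx": 0,"wy": 0,"wz": 0},
    {"gripper": 0.3,"tx": 0,"ty": 0,"tz": 0.15,"wx": 0,"wy": 0,"wz": 0},
    {"gripper": 0.3,"tx": 0,"ty": 0,"tz": 0,"wx": 0,"wy": 0,"wz": 0}
  ]
}}

```text
time_s: 22.55
eef_pos: [0.6268, -0.2459, -0.0091]
tcp_rot: [3.101, -0.505, -0.0]
ft_force: [0.1, 0.8, -1.5]
grip_width: 0.0622
grasp_force: 43.9
```

```bash
python3 go.py .626 -.2458 -0.013 -18.5
python3 - <<'E'
from edges import *
s=grab("scene"); p=ctrl.read_state()["eef_pos"]; zt=p[2]+.034+.023; g=green(s)
a=np.radians(-18.5); u=np.array([np.cos(a),np.sin(a)]); v=np.array([-u[1],u[0]]); o=np.array([626.,-245.8])
# upper board hides the lower; print borders of green columns per row
for r in range(284,332,3):
    k=np.flatnonzero(g[r,235:300])+235
    if len(k)<5: continue
    print(r,k[0],k[-1],*[((onplane(s,[(x,r)],z)[0,:2]*1000-o)@w).round(1) for z in(zt,.021) for x in(k[0]-.5,k[-1]+.5) for w in(u,v)])
cv2.imwrite("pics/p8.png",cv2.resize(s["pixels"][270:340,225:305],(640,560),interpolation=cv2.INTER_CUBIC)[:,:,::-1])
E
```

```text
t 22.55 p [ 0.6268 -0.2459 -0.0091] a -18.52 tilt 0.01 grip 0.0622 F [ 0.1  0.8 -1.5]
 wz -0.0003  then units [-0.032  0.007  0.158] (before turn [-0.032  0.007  0.158] )
284 249 269 -35.8 -27.7 -29.6 16.3 -59.2 -32.0 -52.7 13.9
287 248 272 -28.0 -29.6 -20.7 22.4 -51.1 -33.9 -43.5 20.3
290 250 272 -19.5 -25.2 -12.8 22.3 -42.2 -29.4 -35.2 20.1
293 250 272 -11.6 -25.0 -5.0 22.1 -34.1 -29.2 -27.1 19.9
296 249 272 -4.2 -26.9 2.7 21.9 -26.3 -31.1 -19.2 19.7
299 249 272 3.4 -26.7 10.2 21.8 -18.4 -30.9 -11.3 19.5
302 249 276 10.9 -26.5 18.8 29.6 -10.6 -30.7 -2.4 27.7
305 249 277 18.3 -26.3 26.4 31.4 -2.9 -30.5 5.5 29.6
308 247 277 25.0 -30.1 33.6 31.2 4.1 -34.5 13.1 29.3
311 246 278 31.9 -31.8 41.0 32.9 11.3 -36.3 20.8 31.1
314 245 274 38.7 -33.6 46.9 24.9 18.4 -38.1 26.9 22.8
317 248 278 46.5 -27.5 54.9 32.4 26.5 -31.8 35.3 30.7
320 255 277 55.3 -13.9 61.5 30.3 35.7 -17.6 42.1 28.4
323 248 275 60.2 -27.2 67.6 26.3 40.8 -31.4 48.5 24.2
326 251 257 67.7 -21.3 69.5 -8.0 48.6 -25.3 50.5 -11.5
```

View pics/p8.png

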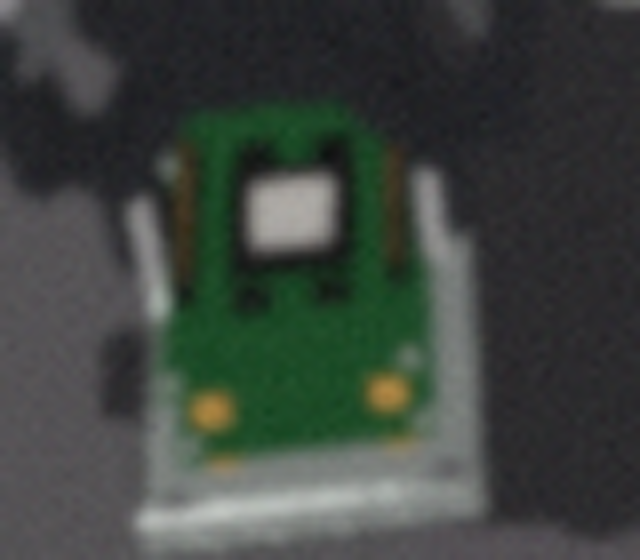

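Run:
```python
from edges import *
s=grab("scene"); p=np.array(ctrl.read_state()["eef_pos"]); print(p)
h=cv2.cvtColor(s["pixels"],cv2.COLOR_RGB2HSV); m=cv2.inRange(h,(8,90,90),(28,255,255))
n,l,st,ce=cv2.connectedComponentsWithStats(m[312:330,245:280])
for q,c in zip(st[1:],ce[1:]): print("blob",(c+[245,312]).round(2),q[4])
a=np.radians(-18.5); u=np.array([np.cos(a),np.sin(a)]); v=np.array([-u[1],u[0]])
for nm,o,z in(("proc",p[:2],p[2]+.034+.006),("power",np.array([.6264,-.2458]),.006+.003)):
    for vv in(-.022,.022):
        b=np.r_[o+.042*u+vv*v,z]; q=proj(s,[b,b+np.r_[u*.001,0],b+np.r_[v*.001,0]]); print(nm,q[0].round(2),"per mm u",(q[1]-q[0]).round(2),"v",(q[2]-q[0]).round(2))
```

```text
[ 0.62709484 -0.24601049 -0.00840879]
blob [273.   318.67] 18
blob [250.95 320.9 ] 20
blob [252.5 327. ] 2
proc [251.6  320.28] per mm u [-0.01  0.43] v [ 0.51 -0.06]
proc [273.88 317.65] per mm u [0.01 0.43] v [ 0.5  -0.06]
power [253.06 326.63] per mm u [-0.01  0.43] v [ 0.5  -0.06]
power [274.93 324.01] per mm u [0.01 0.42] v [ 0.49 -0.06]
```

Call:
{"name": "step_arm", "arguments": {
  "deltas": [
    {"gripper": 0.3,"tx": 0.02,"ty": -0.03,"tz": 0.08,"wx": 0,"wy": 0,"wz": 0},
    {"gripper": 0.3,"tx": 0,"ty": 0,"tz": 0.04,"wx": 0,"wy": 0,"wz": 0},
    {"gripper": 0.3,"tx": 0,"ty": 0,"tz": 0.02,"wx": 0,"wy": 0,"wz": 0},
    {"gripper": 0.3,"tx": 0,"ty": 0,"tz": 0,"wx": 0,"wy": 0,"wz": 0}
  ]
}}

```text
time_s: 23.05
eef_pos: [0.6275, -0.2453, -0.0124]
tcp_rot: [3.101, -0.505, -0.0]
ft_force: [-0.6, -0.2, -1.1]
grip_width: 0.0622
grasp_force: 43.9
```

Call:
{"name": "step_arm", "arguments": {
  "deltas": [
    {"gripper": 0.3,"tx": 0,"ty": 0,"tz": 0.02,"wx": 0,"wy": 0,"wz": 0},
    {"gripper": 0.3,"tx": 0,"ty": 0,"tz": 0.02,"wx": 0,"wy": 0,"wz": 0},
    {"gripper": 0.3,"tx": 0,"ty": 0,"tz": 0,"wx": 0,"wy": 0,"wz": 0}
  ]
}}

```text
time_s: 23.35
eef_pos: [0.6276, -0.2454, -0.0128]
tcp_rot: [3.1, -0.505, 0.001]
ft_force: [-1.5, 1.7, 5.1]
grip_width: 0.0624
grasp_force: 44.2
```

Contact at the expected height (5 N). Releasing and retreating.

Call:
{"name": "step_arm", "arguments": {
  "deltas": [
    {"gripper": 0.5,"tx": 0,"ty": 0,"tz": 0,"wx": 0,"wy": 0,"wz": 0},
    {"gripper": 0.7,"tx": 0,"ty": 0,"tz": 0,"wx": 0,"wy": 0,"wz": 0},
    {"gripper": 1,"tx": 0,"ty": 0,"tz": 0,"wx": 0,"wy": 0,"wz": 0},
    {"gripper": 1,"tx": 0,"ty": 0,"tz": 0,"wx": 0,"wy": 0,"wz": 0},
    {"gripper": 1,"tx": 0,"ty": 0,"tz": 0,"wx": 0,"wy": 0,"wz": 0},
    {"gripper": 1,"tx": 0,"ty": 0,"tz": -0.4,"wx": 0,"wy": 0,"wz": 0},
    {"gripper": 1,"tx": 0,"ty": 0,"tz": -1,"wx": 0,"wy": 0,"wz": 0},
    {"gripper": 1,"tx": 0,"ty": 0,"tz": -1,"wx": 0,"wy": 0,"wz": 0}
  ]
}}

```text
time_s: 24.15
eef_pos: [0.6274, -0.2452, 0.0477]
tcp_rot: [-3.101, 0.505, 0.001]
ft_force: [0.5, -0.0, -0.6]
grip_width: 0.0855
grasp_force: 0.0
```

Call:
{"name": "step_arm", "arguments": {
  "deltas": [
    {"gripper": 1,"tx": 0,"ty": 0,"tz": -0.8,"wx": 0,"wy": 0,"wz": -0.14},
    {"gripper": 1,"tx": 0,"ty": 0,"tz": 0,"wx": 0,"wy": 0,"wz": -0.14},
    {"gripper": 1,"tx": 0,"ty": 0,"tz": 0,"wx": 0,"wy": 0,"wz": -0.14},
    {"gripper": 1,"tx": 0,"ty": 0,"tz": 0,"wx": 0,"wy": 0,"wz": -0.14},
    {"gripper": 1,"tx": 0,"ty": 0,"tz": 0,"wx": 0,"wy": 0,"wz": -0.04}
  ]
}}

```text
time_s: 24.65
eef_pos: [0.6277, -0.2454, 0.0676]
tcp_rot: [3.11, 0.441, 0.001]
ft_force: [-0.5, -0.6, 0.1]
grip_width: 0.0853
grasp_force: 0.0
```

```bash
python3 go.py .454 .0115 0.06 15.8
```

```text
t 24.65 p [ 0.6277 -0.2454  0.0676] a 16.15 tilt 0.05 grip 0.0853 F [-0.5 -0.6  0.1]
 wz 0.0062  then units [ -3.886 -11.779   0.303] (before turn [ -3.814 -11.803   0.294] )
```

Call:
{"name": "step_arm", "arguments": {
  "deltas": [
    {"gripper": 1,"tx": -0.3,"ty": -0.9,"tz": 0,"wx": 0,"wy": 0,"wz": 0.006},
    {"gripper": 1,"tx": -0.32,"ty": -0.98,"tz": 0,"wx": 0,"wy": 0,"wz": 0},
    {"gripper": 1,"tx": -0.32,"ty": -0.98,"tz": 0,"wx": 0,"wy": 0,"wz": 0},
    {"gripper": 1,"tx": -0.32,"ty": -0.98,"tz": 0,"wx": 0,"wy": 0,"wz": 0},
    {"gripper": 1,"tx": -0.32,"ty": -0.98,"tz": 0,"wx": 0,"wy": 0,"wz": 0},
    {"gripper": 1,"tx": -0.32,"ty": -0.98,"tz": 0,"wx": 0,"wy": 0,"wz": 0},
    {"gripper": 1,"tx": -0.32,"ty": -0.98,"tz": 0,"wx": 0,"wy": 0,"wz": 0},
    {"gripper": 1,"tx": -0.32,"ty": -0.98,"tz": 0,"wx": 0,"wy": 0,"wz": 0}
  ]
}}

```text
time_s: 25.45
eef_pos: [0.5139, -0.0747, 0.0674]
tcp_rot: [3.112, 0.424, 0.001]
ft_force: [0.6, -0.0, -0.1]
grip_width: 0.0856
grasp_force: 0.0
```

Call:
{"name": "step_arm", "arguments": {
  "deltas": [
    {"gripper": 1,"tx": -0.32,"ty": -0.98,"tz": 0,"wx": 0,"wy": 0,"wz": 0},
    {"gripper": 1,"tx": -0.32,"ty": -0.98,"tz": 0,"wx": 0,"wy": 0,"wz": 0},
    {"gripper": 1,"tx": -0.36,"ty": -0.98,"tz": 0,"wx": 0,"wy": 0,"wz": 0},
    {"gripper": 1,"tx": -0.34,"ty": -1,"tz": 0.3,"wx": 0,"wy": 0,"wz": 0},
    {"gripper": 1,"tx": 0,"ty": -0.08,"tz": 0,"wx": 0,"wy": 0,"wz": 0},
    {"gripper": 1,"tx": 0,"ty": 0,"tz": 0,"wx": 0,"wy": 0,"wz": 0},
    {"gripper": 1,"tx": 0,"ty": 0,"tz": 0,"wx": 0,"wy": 0,"wz": 0}
  ]
}}

```text
time_s: 26.15
eef_pos: [0.4561, 0.0119, 0.0596]
tcp_rot: [3.112, 0.424, 0.002]
ft_force: [-0.5, 1.4, -0.2]
grip_width: 0.0858
grasp_force: 0.0
```

```bash
python3 go.py .454 .0115 -0.039 15.8
python3 - <<'E'
from edges import *
t=grab("top"); s=grab("scene")
for c in(t,s): print("proc on stack",rect(c,green(c),(.627,-.246),.044),"relay",rect(c,green(c),(.454,.012),.017),"cover",rect(c,light(c),(.635,.246),.035,r=.07))
cv2.imwrite("pics/p9.png",np.hstack([cv2.resize(c["pixels"][r[1]:r[1]+64,r[0]:r[0]+64],(400,400),interpolation=cv2.INTER_CUBIC) for c,r in((t,(372,102)),(s,(232,273)))])[:,:,::-1])
E
```

```text
t 26.15 p [0.4561 0.0119 0.0596] a 15.51 tilt 0.08 grip 0.0858 F [-0.5  1.4 -0.2]
 wz -0.0051  then units [-0.086 -0.006  3.945] (before turn [-0.091 -0.008  3.944] )Traceback (most recent call last):
  File "<stdin>", line 3, in <module>
  File "meas.py", line 12, in rect
    q=max(cs,key=cv2.contourArea).reshape(-1,2)
      ~~~^^^^^^^^^^^^^^^^^^^^^^^^
ValueError: max() iterable argument is empty
```

```bash
sed -i 's/    q=max(cs/    if not cs: return None\n    q=max(cs/' meas.py
cat > legs.py <<'E'
from edges import *
def legs(s,x,y,adeg,levels):
    """scene: offset (u,v mm) of the front leg blobs of each level from a tower standing at x,y"""
    h=cv2.cvtColor(s["pixels"],cv2.COLOR_RGB2HSV); m=cv2.inRange(h,(8,80,80),(30,255,255)).astype(float)
    a=np.radians(adeg); u=np.array([np.cos(a),np.sin(a)]); v=np.array([-u[1],u[0]])
    for nm,z0,L in levels:
        vis=max(L-8,4)/1000
        for vv in(-.022,.022):
            b=np.r_[np.array([x,y])+.042*u+vv*v,z0+vis/2]; q=proj(s,[b,b+np.r_[u*.001,0],b+np.r_[v*.001,0]])
            J=np.c_[q[1]-q[0],q[2]-q[0]]; c=q[0]; r0,c0=int(c[1])-3,int(c[0])-4
            w=m[r0:r0+8,c0:c0+9]; yy,xx=np.mgrid[r0:r0+8,c0:c0+9]
            if w.sum()>255: print(nm,vv,"u,v off",np.linalg.solve(J,[(w*xx).sum()/w.sum()-c[0],(w*yy).sum()/w.sum()-c[1]]).round(1),"n",int(w.sum()/255))
E
python3 - <<'E'
from legs import *
t=grab("top"); s=grab("scene")
for c in(t,s): print("proc on stack",rect(c,green(c),(.627,-.246),.044),"relay",rect(c,green(c),(.454,.012),.017),"cover",rect(c,light(c),(.635,.246),.035,r=.07))
legs(s,.6266,-.2456,-18.4,[("power",.006,12),("proc",.021,20)])
cv2.imwrite("pics/p9.png",np.hstack([cv2.resize(c["pixels"][r[1]:r[1]+64,r[0]:r[0]+64],(400,400),interpolation=cv2.INTER_CUBIC) for c,r in((t,(372,102)),(s,(232,273)))])[:,:,::-1])
E
```

```text
proc on stack [ 623.9 -244.4  104.8   63.3  -19. ] relay None cover [633.2 244.5 101.9  65.8  13.6]
proc on stack [ 635.6 -248.6  113.    63.8  -18.7] relay [456.   10.   99.8  67.4  15.8] cover [642.  237.8 105.2  85.4  14. ]
power -0.022 u,v off [-7.1 -2.9] n 11
power 0.022 u,v off [-7.5 -2.4] n 7
proc -0.022 u,v off [ 2.5 -0.5] n 18
proc 0.022 u,v off [ 3.4 -0.7] n 17
```

View pics/p9.png

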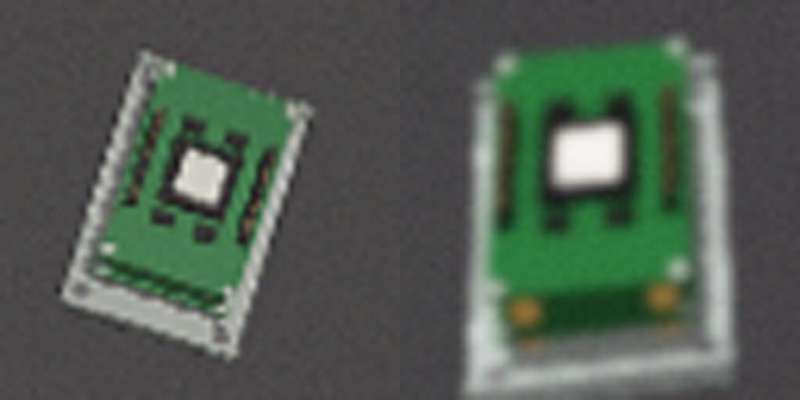

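The stack looks square and centred in both panels: the processor lies over the power board and side margins are even. Gripping the relay board.

Call:
{"name": "step_arm", "arguments": {
  "deltas": [
    {"gripper": 1,"tx": -0.08,"ty": 0,"tz": 0.8,"wx": 0,"wy": 0,"wz": 0},
    {"gripper": 1,"tx": 0,"ty": 0,"tz": 1,"wx": 0,"wy": 0,"wz": 0},
    {"gripper": 1,"tx": 0,"ty": 0,"tz": 1,"wx": 0,"wy": 0,"wz": 0},
    {"gripper": 1,"tx": 0,"ty": 0,"tz": 0.6,"wx": 0,"wy": 0,"wz": 0},
    {"gripper": 1,"tx": 0,"ty": 0,"tz": 0.3,"wx": 0,"wy": 0,"wz": 0},
    {"gripper": 1,"tx": 0,"ty": 0,"tz": 0.2,"wx": 0,"wy": 0,"wz": 0},
    {"gripper": 1,"tx": 0,"ty": 0,"tz": 0,"wx": 0,"wy": 0,"wz": 0}
  ]
}}

```text
time_s: 27.05
eef_pos: [0.4533, 0.0117, -0.0385]
tcp_rot: [3.113, 0.424, -0.0]
ft_force: [-1.2, -0.8, 0.2]
grip_width: 0.085
grasp_force: 0.0
```

Call:
{"name": "step_arm", "arguments": {
  "deltas": [
    {"gripper": 0.6,"tx": 0,"ty": 0,"tz": 0,"wx": 0,"wy": 0,"wz": 0},
    {"gripper": 0.4,"tx": 0,"ty": 0,"tz": 0,"wx": 0,"wy": 0,"wz": 0},
    {"gripper": 0.4,"tx": 0,"ty": 0,"tz": 0,"wx": 0,"wy": 0,"wz": 0},
    {"gripper": 0.3,"tx": 0,"ty": 0,"tz": 0,"wx": 0,"wy": 0,"wz": 0}
  ],
  "grip_force": 40
}}

```text
time_s: 27.45
eef_pos: [0.4537, 0.0118, -0.0373]
tcp_rot: [3.112, 0.424, 0.003]
ft_force: [-1.3, -0.5, 8.5]
grip_width: 0.0625
grasp_force: 41.5
```

```bash
python3 go.py .6268 -.2454 0.08 -18.5
```

```text
t 27.45 p [ 0.4537  0.0118 -0.0373] a 15.52 tilt 0.1 grip 0.0625 F [-1.3 -0.5  8.5]
 wz 0.5937  then units [ 9.83   7.559 -4.693] (before turn [ 3.926 11.769 -4.678] )
```

Call:
{"name": "step_arm", "arguments": {
  "deltas": [
    {"gripper": 0.3,"tx": 0,"ty": 0,"tz": -0.2,"wx": 0,"wy": 0,"wz": 0},
    {"gripper": 0.3,"tx": 0,"ty": 0,"tz": -0.6,"wx": 0,"wy": 0,"wz": 0},
    {"gripper": 0.3,"tx": 0,"ty": 0,"tz": -0.9,"wx": 0,"wy": 0,"wz": 0},
    {"gripper": 0.3,"tx": 0,"ty": 0,"tz": -0.9,"wx": 0,"wy": 0,"wz": 0.1},
    {"gripper": 0.3,"tx": 0,"ty": 0,"tz": -0.9,"wx": 0,"wy": 0,"wz": 0.13},
    {"gripper": 0.3,"tx": 0,"ty": 0,"tz": -0.8,"wx": 0,"wy": 0,"wz": 0.13},
    {"gripper": 0.3,"tx": 0,"ty": 0,"tz": -0.4,"wx": 0,"wy": 0,"wz": 0.13},
    {"gripper": 0.3,"tx": 0,"ty": 0,"tz": 0,"wx": 0,"wy": 0,"wz": 0.103}
  ]
}}

```text
time_s: 28.25
eef_pos: [0.4538, 0.0119, 0.0811]
tcp_rot: [-3.1, 0.512, -0.005]
ft_force: [-0.6, 0.2, -1.6]
grip_width: 0.062
grasp_force: 44.2
```

Call:
{"name": "step_arm", "arguments": {
  "deltas": [
    {"gripper": 0.3,"tx": 0.5,"ty": 0.4,"tz": 0,"wx": 0,"wy": 0,"wz": 0},
    {"gripper": 0.3,"tx": 0.95,"ty": 0.73,"tz": 0,"wx": 0,"wy": 0,"wz": 0},
    {"gripper": 0.3,"tx": 0.95,"ty": 0.73,"tz": 0,"wx": 0,"wy": 0,"wz": 0},
    {"gripper": 0.3,"tx": 0.95,"ty": 0.73,"tz": 0,"wx": 0,"wy": 0,"wz": 0},
    {"gripper": 0.3,"tx": 0.95,"ty": 0.73,"tz": 0,"wx": 0,"wy": 0,"wz": 0},
    {"gripper": 0.3,"tx": 0.95,"ty": 0.73,"tz": 0,"wx": 0,"wy": 0,"wz": 0},
    {"gripper": 0.3,"tx": 0.95,"ty": 0.73,"tz": 0,"wx": 0,"wy": 0,"wz": 0},
    {"gripper": 0.3,"tx": 0.95,"ty": 0.73,"tz": 0,"wx": 0,"wy": 0,"wz": 0}
  ]
}}

```text
time_s: 29.05
eef_pos: [0.5798, -0.1774, 0.0791]
tcp_rot: [3.101, -0.5, -0.0]
ft_force: [-0.4, 0.5, -1.3]
grip_width: 0.0621
grasp_force: 44.2
```

Call:
{"name": "step_arm", "arguments": {
  "deltas": [
    {"gripper": 0.3,"tx": 0.95,"ty": 0.73,"tz": 0,"wx": 0,"wy": 0,"wz": 0},
    {"gripper": 0.3,"tx": 0.95,"ty": 0.73,"tz": 0,"wx": 0,"wy": 0,"wz": 0},
    {"gripper": 0.3,"tx": 0.6,"ty": 0.45,"tz": 0,"wx": 0,"wy": 0,"wz": 0},
    {"gripper": 0.3,"tx": 0.18,"ty": 0.14,"tz": 0,"wx": 0,"wy": 0,"wz": 0},
    {"gripper": 0.3,"tx": 0,"ty": 0,"tz": 0,"wx": 0,"wy": 0,"wz": 0},
    {"gripper": 0.3,"tx": 0,"ty": 0,"tz": 0,"wx": 0,"wy": 0,"wz": 0}
  ]
}}

```text
time_s: 29.65
eef_pos: [0.6259, -0.2447, 0.079]
tcp_rot: [-3.101, 0.502, 0.001]
ft_force: [0.6, 0.1, -2.2]
grip_width: 0.0621
grasp_force: 44.2
```

```bash
python3 go.py .6268 -.2454 0.0065 -18.5
```

```text
t 29.65 p [ 0.6259 -0.2447  0.079 ] a -18.4 tilt 0.05 grip 0.0621 F [ 0.6  0.1 -2.2]
 wz 0.0017  then units [0.044 0.016 2.9  ] (before turn [0.047 0.016 2.9  ] )
```

Call:
{"name": "step_arm", "arguments": {
  "deltas": [
    {"gripper": 0.3,"tx": 0.05,"ty": 0.02,"tz": 0.4,"wx": 0,"wy": 0,"wz": 0.001},
    {"gripper": 0.3,"tx": 0,"ty": 0,"tz": 0.7,"wx": 0,"wy": 0,"wz": 0},
    {"gripper": 0.3,"tx": 0,"ty": 0,"tz": 0.7,"wx": 0,"wy": 0,"wz": 0},
    {"gripper": 0.3,"tx": 0,"ty": 0,"tz": 0.5,"wx": 0,"wy": 0,"wz": 0},
    {"gripper": 0.3,"tx": 0,"ty": 0,"tz": 0.3,"wx": 0,"wy": 0,"wz": 0},
    {"gripper": 0.3,"tx": 0,"ty": 0,"tz": 0.1,"wx": 0,"wy": 0,"wz": 0},
    {"gripper": 0.3,"tx": 0,"ty": 0,"tz": 0,"wx": 0,"wy": 0,"wz": 0},
    {"gripper": 0.3,"tx": 0,"ty": 0,"tz": 0,"wx": 0,"wy": 0,"wz": 0}
  ]
}}

```text
time_s: 30.45
eef_pos: [0.6279, -0.2462, 0.0123]
tcp_rot: [3.1, -0.505, 0.001]
ft_force: [-0.8, 0.2, -1.4]
grip_width: 0.0619
grasp_force: 44.2
```

```bash
python3 go.py .6268 -.2454 0.0065 -18.5
python3 - <<'E'
from legs import *
s=grab("scene"); p=ctrl.read_state()["eef_pos"]
legs(s,.6266,-.2456,-18.4,[("proc",.021,20),("relay",p[2]+.0375,14)])
h=cv2.cvtColor(s["pixels"],cv2.COLOR_RGB2HSV); m=cv2.inRange(h,(8,80,80),(30,255,255))
n,l,st,ce=cv2.connectedComponentsWithStats(m[295:335,240:285])
for q,c in zip(st[1:],ce[1:]): print("blob",(c+[240,295]).round(1),q[4])
E
```

```text
t 30.45 p [ 0.6279 -0.2462  0.0123] a -18.51 tilt 0.06 grip 0.0619 F [-0.8  0.2 -1.4]
 wz -0.0002  then units [-0.051 -0.017  0.231] (before turn [-0.051 -0.017  0.231] )
proc -0.022 u,v off [ 2.3 -1.6] n 18
proc 0.022 u,v off [ 2.5 -0.9] n 19
relay -0.022 u,v off [ 3.2 -1.6] n 10
relay 0.022 u,v off [ 3.6 -2. ] n 6
blob [272.  312.5] 6
blob [249.5 315. ] 10
blob [273.8 319.8] 19
blob [251.2 322.5] 18
blob [252.5 327. ] 2
```

Call:
{"name": "step_arm", "arguments": {
  "deltas": [
    {"gripper": 0.3,"tx": -0.03,"ty": -0.03,"tz": 0.1,"wx": 0,"wy": 0,"wz": 0},
    {"gripper": 0.3,"tx": 0,"ty": 0,"tz": 0.06,"wx": 0,"wy": 0,"wz": 0},
    {"gripper": 0.3,"tx": 0,"ty": 0,"tz": 0.02,"wx": 0,"wy": 0,"wz": 0},
    {"gripper": 0.3,"tx": 0,"ty": 0,"tz": 0,"wx": 0,"wy": 0,"wz": 0}
  ]
}}

```text
time_s: 30.9
eef_pos: [0.6271, -0.2451, 0.0071]
tcp_rot: [3.101, -0.505, -0.0]
ft_force: [-0.4, 0.6, -1.3]
grip_width: 0.0623
grasp_force: 44.2
```

Call:
{"name": "step_arm", "arguments": {
  "deltas": [
    {"gripper": 0.3,"tx": 0,"ty": 0,"tz": 0.02,"wx": 0,"wy": 0,"wz": 0},
    {"gripper": 0.3,"tx": 0,"ty": 0,"tz": 0.02,"wx": 0,"wy": 0,"wz": 0},
    {"gripper": 0.3,"tx": 0,"ty": 0,"tz": 0,"wx": 0,"wy": 0,"wz": 0}
  ]
}}

```text
time_s: 31.2
eef_pos: [0.6272, -0.2452, 0.0068]
tcp_rot: [3.1, -0.505, 0.001]
ft_force: [-1.9, 0.4, 5.1]
grip_width: 0.0624
grasp_force: 44.6
```

Call:
{"name": "step_arm", "arguments": {
  "deltas": [
    {"gripper": 0.5,"tx": 0,"ty": 0,"tz": 0,"wx": 0,"wy": 0,"wz": 0},
    {"gripper": 0.7,"tx": 0,"ty": 0,"tz": 0,"wx": 0,"wy": 0,"wz": 0},
    {"gripper": 1,"tx": 0,"ty": 0,"tz": 0,"wx": 0,"wy": 0,"wz": 0},
    {"gripper": 1,"tx": 0,"ty": 0,"tz": 0,"wx": 0,"wy": 0,"wz": 0},
    {"gripper": 1,"tx": 0,"ty": 0,"tz": 0,"wx": 0,"wy": 0,"wz": 0},
    {"gripper": 1,"tx": 0,"ty": 0,"tz": -0.4,"wx": 0,"wy": 0,"wz": 0},
    {"gripper": 1,"tx": 0,"ty": 0,"tz": -1,"wx": 0,"wy": 0,"wz": 0},
    {"gripper": 1,"tx": 0,"ty": 0,"tz": -1,"wx": 0,"wy": 0,"wz": 0}
  ]
}}

```text
time_s: 32.0
eef_pos: [0.6269, -0.2451, 0.0672]
tcp_rot: [-3.101, 0.506, 0.001]
ft_force: [0.7, -0.2, 0.1]
grip_width: 0.0852
grasp_force: 0.0
```

Call:
{"name": "step_arm", "arguments": {
  "deltas": [
    {"gripper": 1,"tx": 0,"ty": 0,"tz": -0.5,"wx": 0,"wy": 0,"wz": -0.14},
    {"gripper": 1,"tx": 0,"ty": 0,"tz": 0,"wx": 0,"wy": 0,"wz": -0.14},
    {"gripper": 1,"tx": 0,"ty": 0,"tz": 0,"wx": 0,"wy": 0,"wz": -0.14},
    {"gripper": 1,"tx": 0,"ty": 0,"tz": 0,"wx": 0,"wy": 0,"wz": -0.14},
    {"gripper": 1,"tx": 0,"ty": 0,"tz": 0,"wx": 0,"wy": 0,"wz": 0}
  ]
}}

```text
time_s: 32.5
eef_pos: [0.6272, -0.2452, 0.0795]
tcp_rot: [3.119, 0.374, 0.001]
ft_force: [0.3, -0.0, -0.0]
grip_width: 0.0852
grasp_force: 0.0
```

```bash
python3 go.py .635 .246 0.06 13.7;  python3 - <<'E'
from legs import *
s=grab("scene"); t=grab("top")
h=cv2.cvtColor(s["pixels"],cv2.COLOR_RGB2HSV); m=cv2.inRange(h,(8,80,80),(30,255,255))
n,l,st,ce=cv2.connectedComponentsWithStats(m[190:280,410:500])
for q,c in zip(st[1:],ce[1:]):
  if q[4]>4: print("leg blob",(c+[410,190]).round(1),q)
a=np.radians(13.7); u=np.array([np.cos(a),np.sin(a)]); v=np.array([-u[1],u[0]]); o=np.array([.635,.246])
for uu in(-1,1):
  for vv in(-1,1):
    b=[np.r_[o+uu*.042*u+vv*.022*v,.005],np.r_[o+uu*.038*u+vv*.026*v,.005]]; print("model leg end/side face",uu,vv,proj(s,b).round(1).tolist())
# fin tops in the top view at z=.035, bright only
hv=cv2.cvtColor(t["pixels"],cv2.COLOR_RGB2HSV); print(rect(t,cv2.inRange(hv,(0,0,170),(180,70,255)),(.633,.2445),.035,r=.07), rect(t,light(t),(.633,.2445),.035,r=.07))
E
```

```text
t 32.5 p [ 0.6272 -0.2452  0.0795] a 13.69 tilt 0.05 grip 0.0852 F [ 0.3 -0.  -0. ]
 wz -0.0002  then units [  4.956 -19.015   0.779] (before turn [  4.951 -19.017   0.771] )
leg blob [433.8 236.6] [22 45  5  4 16]
leg blob [459.1 253.4] [47 61  6  5 20]
model leg end/side face -1 -1 [[433.0, 234.0], [433.2, 235.6]]
model leg end/side face -1 1 [[443.9, 226.5], [446.1, 226.6]]
model leg end/side face 1 -1 [[461.0, 252.4], [458.6, 252.2]]
model leg end/side face 1 1 [[471.9, 244.0], [471.4, 242.4]]
[632.2 244.2  95.9  62.7  13.7] [633.1 244.5 101.7  65.8  13.7]
```

Call:
{"name": "step_arm", "arguments": {
  "deltas": [
    {"gripper": 1,"tx": 0.25,"ty": -0.97,"tz": 0,"wx": 0,"wy": 0,"wz": 0},
    {"gripper": 1,"tx": 0.25,"ty": -0.97,"tz": 0,"wx": 0,"wy": 0,"wz": 0},
    {"gripper": 1,"tx": 0.25,"ty": -0.97,"tz": 0,"wx": 0,"wy": 0,"wz": 0},
    {"gripper": 1,"tx": 0.25,"ty": -0.97,"tz": 0,"wx": 0,"wy": 0,"wz": 0},
    {"gripper": 1,"tx": 0.25,"ty": -0.97,"tz": 0,"wx": 0,"wy": 0,"wz": 0},
    {"gripper": 1,"tx": 0.25,"ty": -0.97,"tz": 0,"wx": 0,"wy": 0,"wz": 0},
    {"gripper": 1,"tx": 0.25,"ty": -0.97,"tz": 0,"wx": 0,"wy": 0,"wz": 0},
    {"gripper": 1,"tx": 0.25,"ty": -0.97,"tz": 0,"wx": 0,"wy": 0,"wz": 0}
  ]
}}

```text
time_s: 33.4
eef_pos: [0.6302, -0.0438, 0.0789]
tcp_rot: [3.12, 0.365, 0.0]
ft_force: [0.6, -1.3, -0.2]
grip_width: 0.0853
grasp_force: 0.0
```

Call:
{"name": "step_arm", "arguments": {
  "deltas": [
    {"gripper": 1,"tx": 0.25,"ty": -0.97,"tz": 0,"wx": 0,"wy": 0,"wz": 0},
    {"gripper": 1,"tx": 0.25,"ty": -0.97,"tz": 0,"wx": 0,"wy": 0,"wz": 0},
    {"gripper": 1,"tx": 0.25,"ty": -0.97,"tz": 0,"wx": 0,"wy": 0,"wz": 0},
    {"gripper": 1,"tx": 0.25,"ty": -0.97,"tz": 0,"wx": 0,"wy": 0,"wz": 0},
    {"gripper": 1,"tx": 0.25,"ty": -0.97,"tz": 0,"wx": 0,"wy": 0,"wz": 0},
    {"gripper": 1,"tx": 0.25,"ty": -0.97,"tz": 0,"wx": 0,"wy": 0,"wz": 0},
    {"gripper": 1,"tx": 0.25,"ty": -0.97,"tz": 0,"wx": 0,"wy": 0,"wz": 0},
    {"gripper": 1,"tx": 0.25,"ty": -0.97,"tz": 0,"wx": 0,"wy": 0,"wz": 0}
  ]
}}

```text
time_s: 34.2
eef_pos: [0.6332, 0.1565, 0.0789]
tcp_rot: [3.12, 0.365, 0.0]
ft_force: [0.4, -0.5, -0.5]
grip_width: 0.0852
grasp_force: 0.0
```

Call:
{"name": "step_arm", "arguments": {
  "deltas": [
    {"gripper": 1,"tx": 0.25,"ty": -0.97,"tz": 0,"wx": 0,"wy": 0,"wz": 0},
    {"gripper": 1,"tx": 0.25,"ty": -0.97,"tz": 0,"wx": 0,"wy": 0,"wz": 0},
    {"gripper": 1,"tx": 0.25,"ty": -0.97,"tz": 0,"wx": 0,"wy": 0,"wz": 0},
    {"gripper": 1,"tx": 0.11,"ty": -0.55,"tz": 0.4,"wx": 0,"wy": 0,"wz": 0},
    {"gripper": 1,"tx": 0,"ty": 0,"tz": 0.4,"wx": 0,"wy": 0,"wz": 0},
    {"gripper": 1,"tx": 0,"ty": 0,"tz": 0,"wx": 0,"wy": 0,"wz": 0},
    {"gripper": 1,"tx": 0,"ty": 0,"tz": 0,"wx": 0,"wy": 0,"wz": 0}
  ]
}}

```text
time_s: 34.9
eef_pos: [0.6338, 0.2434, 0.058]
tcp_rot: [3.119, 0.369, -0.002]
ft_force: [-0.0, 0.3, 0.1]
grip_width: 0.0852
grasp_force: 0.0
```

```bash
python3 go.py .633 .2445 -0.036 13.7;  python3 - <<'E'
from legs import *
s=grab("scene"); t=grab("top")
for c in(t,s): print("relay on stack",rect(c,green(c),(.627,-.246),.061,r=.065),"light",rect(c,light(c),(.628,-.247),.006))
legs(s,.6266,-.2456,-18.4,[("proc",.021,20),("relay",.044,14)])
E
```

```text
t 34.9 p [0.6338 0.2434 0.058 ] a 13.48 tilt 0.08 grip 0.0852 F [-0.   0.3  0.1]
 wz -0.0038  then units [-0.019 -0.049  3.759] (before turn [-0.015 -0.051  3.759] )
relay on stack [ 621.5 -243.1  108.6   64.3  -19. ] light [ 630.8 -248.5  135.3   86.5  -18.9]
relay on stack [ 638.3 -249.9  119.4   66.6  -18.3] light [ 611.  -242.1  162.7   89.5  -18.5]
proc -0.022 u,v off [ 2.4 -1.1] n 16
proc 0.022 u,v off [ 2.5 -0.9] n 19
relay -0.022 u,v off [ 2.4 -0.8] n 7
relay 0.022 u,v off [ 2.4 -0.6] n 4
```

The relay board's legs line up with the processor's within 0.3 mm. Gripping the cover.

Call:
{"name": "step_arm", "arguments": {
  "deltas": [
    {"gripper": 1,"tx": -0.02,"ty": -0.03,"tz": 0.8,"wx": 0,"wy": 0,"wz": -0.003},
    {"gripper": 1,"tx": 0,"ty": 0,"tz": 1,"wx": 0,"wy": 0,"wz": 0},
    {"gripper": 1,"tx": 0,"ty": 0,"tz": 1,"wx": 0,"wy": 0,"wz": 0},
    {"gripper": 1,"tx": 0,"ty": 0,"tz": 0.5,"wx": 0,"wy": 0,"wz": 0},
    {"gripper": 1,"tx": 0,"ty": 0,"tz": 0.3,"wx": 0,"wy": 0,"wz": 0},
    {"gripper": 1,"tx": 0,"ty": 0,"tz": 0.15,"wx": 0,"wy": 0,"wz": 0},
    {"gripper": 1,"tx": 0,"ty": 0,"tz": 0,"wx": 0,"wy": 0,"wz": 0}
  ]
}}

```text
time_s: 35.7
eef_pos: [0.6335, 0.2452, -0.0348]
tcp_rot: [-3.119, -0.375, -0.001]
ft_force: [-0.2, -0.6, 0.2]
grip_width: 0.0854
grasp_force: 0.0
```

Call:
{"name": "step_arm", "arguments": {
  "deltas": [
    {"gripper": 0.6,"tx": 0,"ty": 0,"tz": 0,"wx": 0,"wy": 0,"wz": 0},
    {"gripper": 0.4,"tx": 0,"ty": 0,"tz": 0,"wx": 0,"wy": 0,"wz": 0},
    {"gripper": 0.4,"tx": 0,"ty": 0,"tz": 0,"wx": 0,"wy": 0,"wz": 0},
    {"gripper": 0.3,"tx": 0,"ty": 0,"tz": 0,"wx": 0,"wy": 0,"wz": 0}
  ],
  "grip_force": 45
}}

```text
time_s: 36.1
eef_pos: [0.6337, 0.2454, -0.0337]
tcp_rot: [-3.119, -0.376, -0.003]
ft_force: [-2.1, -0.6, 5.7]
grip_width: 0.0619
grasp_force: 47.6
```

```bash
python3 go.py .627 -.2452 0.09 -18.5
```

```text
t 36.1 p [ 0.6337  0.2454 -0.0337] a 13.74 tilt 0.09 grip 0.0619 F [-2.1 -0.6  5.7]
 wz 0.5627  then units [ 5.972 18.694 -4.948] (before turn [-4.914 18.998 -4.955] )
```

Call:
{"name": "step_arm", "arguments": {
  "deltas": [
    {"gripper": 0.3,"tx": 0,"ty": 0,"tz": -0.2,"wx": 0,"wy": 0,"wz": 0},
    {"gripper": 0.3,"tx": 0,"ty": 0,"tz": -0.6,"wx": 0,"wy": 0,"wz": 0},
    {"gripper": 0.3,"tx": 0,"ty": 0,"tz": -0.9,"wx": 0,"wy": 0,"wz": 0},
    {"gripper": 0.3,"tx": 0,"ty": 0,"tz": -0.9,"wx": 0,"wy": 0,"wz": 0.09},
    {"gripper": 0.3,"tx": 0,"ty": 0,"tz": -0.9,"wx": 0,"wy": 0,"wz": 0.12},
    {"gripper": 0.3,"tx": 0,"ty": 0,"tz": -0.9,"wx": 0,"wy": 0,"wz": 0.12},
    {"gripper": 0.3,"tx": 0,"ty": 0,"tz": -0.55,"wx": 0,"wy": 0,"wz": 0.12},
    {"gripper": 0.3,"tx": 0,"ty": 0,"tz": 0,"wx": 0,"wy": 0,"wz": 0.112}
  ]
}}

```text
time_s: 36.9
eef_pos: [0.6343, 0.2456, 0.0924]
tcp_rot: [-3.098, 0.511, -0.007]
ft_force: [0.5, -0.6, -1.4]
grip_width: 0.0617
grasp_force: 49.5
```

Call:
{"name": "step_arm", "arguments": {
  "deltas": [
    {"gripper": 0.3,"tx": 0.16,"ty": 0.5,"tz": 0,"wx": 0,"wy": 0,"wz": 0},
    {"gripper": 0.3,"tx": 0.3,"ty": 0.95,"tz": 0,"wx": 0,"wy": 0,"wz": 0},
    {"gripper": 0.3,"tx": 0.3,"ty": 0.95,"tz": 0,"wx": 0,"wy": 0,"wz": 0},
    {"gripper": 0.3,"tx": 0.3,"ty": 0.95,"tz": 0,"wx": 0,"wy": 0,"wz": 0},
    {"gripper": 0.3,"tx": 0.3,"ty": 0.95,"tz": 0,"wx": 0,"wy": 0,"wz": 0},
    {"gripper": 0.3,"tx": 0.3,"ty": 0.95,"tz": 0,"wx": 0,"wy": 0,"wz": 0},
    {"gripper": 0.3,"tx": 0.3,"ty": 0.95,"tz": 0,"wx": 0,"wy": 0,"wz": 0},
    {"gripper": 0.3,"tx": 0.3,"ty": 0.95,"tz": 0,"wx": 0,"wy": 0,"wz": 0}
  ]
}}

```text
time_s: 37.7
eef_pos: [0.6297, 0.0559, 0.0889]
tcp_rot: [3.102, -0.498, -0.001]
ft_force: [0.5, -0.4, -1.4]
grip_width: 0.062
grasp_force: 49.5
```

Call:
{"name": "step_arm", "arguments": {
  "deltas": [
    {"gripper": 0.3,"tx": 0.3,"ty": 0.95,"tz": 0,"wx": 0,"wy": 0,"wz": 0},
    {"gripper": 0.3,"tx": 0.3,"ty": 0.95,"tz": 0,"wx": 0,"wy": 0,"wz": 0},
    {"gripper": 0.3,"tx": 0.3,"ty": 0.95,"tz": 0,"wx": 0,"wy": 0,"wz": 0},
    {"gripper": 0.3,"tx": 0.3,"ty": 0.95,"tz": 0,"wx": 0,"wy": 0,"wz": 0},
    {"gripper": 0.3,"tx": 0.3,"ty": 0.95,"tz": 0,"wx": 0,"wy": 0,"wz": 0},
    {"gripper": 0.3,"tx": 0.3,"ty": 0.95,"tz": 0,"wx": 0,"wy": 0,"wz": 0},
    {"gripper": 0.3,"tx": 0.3,"ty": 0.95,"tz": 0,"wx": 0,"wy": 0,"wz": 0},
    {"gripper": 0.3,"tx": 0.3,"ty": 0.95,"tz": 0,"wx": 0,"wy": 0,"wz": 0}
  ]
}}

```text
time_s: 38.5
eef_pos: [0.6261, -0.1432, 0.0889]
tcp_rot: [3.102, -0.499, -0.001]
ft_force: [0.5, -0.1, -1.7]
grip_width: 0.0624
grasp_force: 49.5
```

Call:
{"name": "step_arm", "arguments": {
  "deltas": [
    {"gripper": 0.3,"tx": 0.3,"ty": 0.95,"tz": 0,"wx": 0,"wy": 0,"wz": 0},
    {"gripper": 0.3,"tx": 0.3,"ty": 0.95,"tz": 0,"wx": 0,"wy": 0,"wz": 0},
    {"gripper": 0.3,"tx": 0.3,"ty": 0.8,"tz": 0,"wx": 0,"wy": 0,"wz": 0},
    {"gripper": 0.3,"tx": 0.11,"ty": 0.25,"tz": 0,"wx": 0,"wy": 0,"wz": 0},
    {"gripper": 0.3,"tx": 0,"ty": 0,"tz": 0,"wx": 0,"wy": 0,"wz": 0},
    {"gripper": 0.3,"tx": 0,"ty": 0,"tz": 0,"wx": 0,"wy": 0,"wz": 0}
  ]
}}

```text
time_s: 39.1
eef_pos: [0.6274, -0.2187, 0.0886]
tcp_rot: [-3.101, 0.503, 0.001]
ft_force: [0.3, 0.4, -1.6]
grip_width: 0.0619
grasp_force: 49.5
```

```bash
python3 go.py .627 -.2452 0.027 -18.5
```

```text
t 39.1 p [ 0.6274 -0.2187  0.0886] a -18.41 tilt 0.03 grip 0.0619 F [ 0.3  0.4 -1.6]
 wz 0.0015  then units [0.321 1.008 2.463] (before turn [0.321 1.009 2.463] )
```

One unit short; finishing the transfer and going down.

Call:
{"name": "step_arm", "arguments": {
  "deltas": [
    {"gripper": 0.3,"tx": 0.16,"ty": 0.5,"tz": 0,"wx": 0,"wy": 0,"wz": 0.001},
    {"gripper": 0.3,"tx": 0.16,"ty": 0.5,"tz": 0,"wx": 0,"wy": 0,"wz": 0},
    {"gripper": 0.3,"tx": 0,"ty": 0,"tz": 0.4,"wx": 0,"wy": 0,"wz": 0},
    {"gripper": 0.3,"tx": 0,"ty": 0,"tz": 0.7,"wx": 0,"wy": 0,"wz": 0},
    {"gripper": 0.3,"tx": 0,"ty": 0,"tz": 0.6,"wx": 0,"wy": 0,"wz": 0},
    {"gripper": 0.3,"tx": 0,"ty": 0,"tz": 0.4,"wx": 0,"wy": 0,"wz": 0},
    {"gripper": 0.3,"tx": 0,"ty": 0,"tz": 0.15,"wx": 0,"wy": 0,"wz": 0},
    {"gripper": 0.3,"tx": 0,"ty": 0,"tz": 0,"wx": 0,"wy": 0,"wz": 0}
  ]
}}

```text
time_s: 39.9
eef_pos: [0.6271, -0.2455, 0.0318]
tcp_rot: [-3.101, 0.505, 0.001]
ft_force: [-0.3, 0.0, -1.8]
grip_width: 0.0619
grasp_force: 49.5
```

Call:
{"name": "step_arm", "arguments": {
  "deltas": [
    {"gripper": 0.3,"tx": 0,"ty": 0,"tz": 0,"wx": 0,"wy": 0,"wz": 0}
  ]
}}

```text
time_s: 40.0
eef_pos: [0.6275, -0.2457, 0.0328]
tcp_rot: [3.1, -0.505, 0.001]
ft_force: [0.8, 0.0, -0.7]
grip_width: 0.0618
grasp_force: 49.5
```

```bash
python3 go.py .627 -.2452 0.027 -18.5
python3 - <<'E'
from legs import *
s=grab("scene"); p=ctrl.read_state()["eef_pos"]
legs(s,.6266,-.2456,-18.4,[("proc",.021,20),("relay",.044,14),("cover",p[2]+.034,18)])
E
```

```text
t 40.0 p [ 0.6275 -0.2457  0.0328] a -18.51 tilt 0.04 grip 0.0618 F [ 0.8  0.  -0.7]
 wz -0.0002  then units [-0.026 -0.013  0.234] (before turn [-0.026 -0.013  0.234] )
proc -0.022 u,v off [ 2.3 -1.3] n 19
proc 0.022 u,v off [ 2.6 -0.7] n 20
relay -0.022 u,v off [ 1.7 -0.8] n 9
relay 0.022 u,v off [ 1.9 -1.2] n 7
cover -0.022 u,v off [ 5.6 -0.5] n 15
cover 0.022 u,v off [ 4.9 -0.8] n 15
```

Call:
{"name": "step_arm", "arguments": {
  "deltas": [
    {"gripper": 0.3,"tx": -0.1,"ty": 0,"tz": 0.1,"wx": 0,"wy": 0,"wz": 0},
    {"gripper": 0.3,"tx": 0,"ty": 0,"tz": 0.02,"wx": 0,"wy": 0,"wz": 0},
    {"gripper": 0.3,"tx": 0,"ty": 0,"tz": 0,"wx": 0,"wy": 0,"wz": 0},
    {"gripper": 0.3,"tx": 0,"ty": 0,"tz": 0,"wx": 0,"wy": 0,"wz": 0}
  ]
}}

```text
time_s: 40.45
eef_pos: [0.6249, -0.2449, 0.0295]
tcp_rot: [3.1, -0.506, 0.0]
ft_force: [-0.5, -0.3, -1.4]
grip_width: 0.0616
grasp_force: 49.5
```

```bash
python3 go.py .625 -.2452 0.027 -18.5
python3 - <<'E'
from legs import *
for k in range(2):
  s=grab("scene"); p=ctrl.read_state()["eef_pos"]
  legs(s,.6266,-.2456,-18.4,[("proc",.021,20),("relay",.044,14),("cover",p[2]+.034,18)])
cv2.imwrite("pics/p10.png",cv2.resize(s["pixels"][265:340,225:305],(640,600),interpolation=cv2.INTER_CUBIC)[:,:,::-1])
E
```

```text
t 40.45 p [ 0.6249 -0.2449  0.0295] a -18.52 tilt 0.02 grip 0.0616 F [-0.5 -0.3 -1.4]
 wz -0.0004  then units [0.009 0.009 0.102] (before turn [0.009 0.009 0.102] )
proc -0.022 u,v off [ 2.3 -1.6] n 18
proc 0.022 u,v off [ 2.5 -0.9] n 19
relay -0.022 u,v off [ 1.7 -0.8] n 9
relay 0.022 u,v off [ 1.9 -1.2] n 7
cover -0.022 u,v off [ 2.6 -0.3] n 17
cover 0.022 u,v off [ 2.2 -0.7] n 14
proc -0.022 u,v off [ 2.3 -1.6] n 18
proc 0.022 u,v off [ 2.5 -0.9] n 19
relay -0.022 u,v off [ 1.7 -0.8] n 9
relay 0.022 u,v off [ 1.9 -1.2] n 7
cover -0.022 u,v off [ 2.6 -0.3] n 17
cover 0.022 u,v off [ 2.2 -0.7] n 14
```

Aligned with the relay board within about 0.6 mm. Lowering to contact.

Call:
{"name": "step_arm", "arguments": {
  "deltas": [
    {"gripper": 0.3,"tx": -0.01,"ty": 0.01,"tz": 0.04,"wx": 0,"wy": 0,"wz": 0},
    {"gripper": 0.3,"tx": 0,"ty": 0,"tz": 0.03,"wx": 0,"wy": 0,"wz": 0},
    {"gripper": 0.3,"tx": 0,"ty": 0,"tz": 0.01,"wx": 0,"wy": 0,"wz": 0},
    {"gripper": 0.3,"tx": 0,"ty": 0,"tz": 0,"wx": 0,"wy": 0,"wz": 0}
  ]
}}

```text
time_s: 40.95
eef_pos: [0.6245, -0.245, 0.0274]
tcp_rot: [3.101, -0.505, -0.0]
ft_force: [0.2, -0.1, -0.9]
grip_width: 0.0624
grasp_force: 49.6
```

Call:
{"name": "step_arm", "arguments": {
  "deltas": [
    {"gripper": 0.3,"tx": 0,"ty": 0,"tz": 0.02,"wx": 0,"wy": 0,"wz": 0},
    {"gripper": 0.3,"tx": 0,"ty": 0,"tz": 0.02,"wx": 0,"wy": 0,"wz": 0},
    {"gripper": 0.3,"tx": 0,"ty": 0,"tz": 0,"wx": 0,"wy": 0,"wz": 0}
  ]
}}

```text
time_s: 41.25
eef_pos: [0.6246, -0.2451, 0.0273]
tcp_rot: [3.1, -0.505, 0.001]
ft_force: [-2.2, 1.5, 7.4]
grip_width: 0.0618
grasp_force: 50.1
```

Call:
{"name": "step_arm", "arguments": {
  "deltas": [
    {"gripper": 0.5,"tx": 0,"ty": 0,"tz": 0,"wx": 0,"wy": 0,"wz": 0},
    {"gripper": 0.7,"tx": 0,"ty": 0,"tz": 0,"wx": 0,"wy": 0,"wz": 0},
    {"gripper": 1,"tx": 0,"ty": 0,"tz": 0,"wx": 0,"wy": 0,"wz": 0},
    {"gripper": 1,"tx": 0,"ty": 0,"tz": 0,"wx": 0,"wy": 0,"wz": 0},
    {"gripper": 1,"tx": 0,"ty": 0,"tz": 0,"wx": 0,"wy": 0,"wz": 0},
    {"gripper": 1,"tx": 0,"ty": 0,"tz": -0.4,"wx": 0,"wy": 0,"wz": 0},
    {"gripper": 1,"tx": 0,"ty": 0,"tz": -1,"wx": 0,"wy": 0,"wz": 0},
    {"gripper": 1,"tx": 0,"ty": 0,"tz": -1,"wx": 0,"wy": 0,"wz": 0}
  ]
}}

```text
time_s: 42.05
eef_pos: [0.6244, -0.2449, 0.0874]
tcp_rot: [-3.101, 0.505, 0.001]
ft_force: [-0.5, 0.1, 0.1]
grip_width: 0.0855
grasp_force: 0.0
```

Call:
{"name": "step_arm", "arguments": {
  "deltas": [
    {"gripper": 1,"tx": 0,"ty": 0,"tz": -1,"wx": 0,"wy": 0,"wz": 0},
    {"gripper": 1,"tx": -0.9,"ty": -0.7,"tz": 0,"wx": 0,"wy": 0,"wz": 0},
    {"gripper": 1,"tx": -0.9,"ty": -0.7,"tz": 0,"wx": 0,"wy": 0,"wz": 0},
    {"gripper": 1,"tx": -0.9,"ty": -0.7,"tz": 0,"wx": 0,"wy": 0,"wz": 0},
    {"gripper": 1,"tx": -0.9,"ty": -0.7,"tz": 0,"wx": 0,"wy": 0,"wz": 0},
    {"gripper": 1,"tx": -0.9,"ty": -0.7,"tz": 0,"wx": 0,"wy": 0,"wz": 0},
    {"gripper": 1,"tx": -0.9,"ty": -0.7,"tz": 0,"wx": 0,"wy": 0,"wz": 0},
    {"gripper": 1,"tx": 0,"ty": 0,"tz": 0,"wx": 0,"wy": 0,"wz": 0}
  ]
}}

```text
time_s: 42.85
eef_pos: [0.5282, -0.1004, 0.1123]
tcp_rot: [-3.101, 0.503, 0.001]
ft_force: [0.1, 0.7, -0.0]
grip_width: 0.0854
grasp_force: 0.0
```

Run:
```python
from legs import *
s=grab("scene"); t=grab("top")
legs(s,.6266,-.2456,-18.4,[("power",.006,12),("proc",.021,20),("relay",.044,14),("cover",.061,18)])
hv=cv2.cvtColor(t["pixels"],cv2.COLOR_RGB2HSV); print(rect(t,cv2.inRange(hv,(0,0,170),(180,70,255)),(.626,-.245),.096,r=.07))
cv2.imwrite("pics/p11.png",np.hstack([cv2.resize(c["pixels"][r[1]:r[1]+80,r[0]:r[0]+80],(400,400),interpolation=cv2.INTER_CUBIC) for c,r in((t,(362,92)),(s,(225,260)))])[:,:,::-1])
```

```text
power -0.022 u,v off [-6.9 -3.3] n 10
power 0.022 u,v off [-6.4 -2.1] n 8
proc -0.022 u,v off [ 2.4 -0.8] n 17
proc 0.022 u,v off [ 2.7 -0.9] n 19
relay -0.022 u,v off [-0.1 -1.4] n 11
relay 0.022 u,v off [-2.4 -2.3] n 10
cover -0.022 u,v off [ 2.  -0.7] n 16
cover 0.022 u,v off [ 2.7 -1. ] n 14
[ 619.1 -243.5  106.9   64.   -17.2]
```

View pics/p11.png

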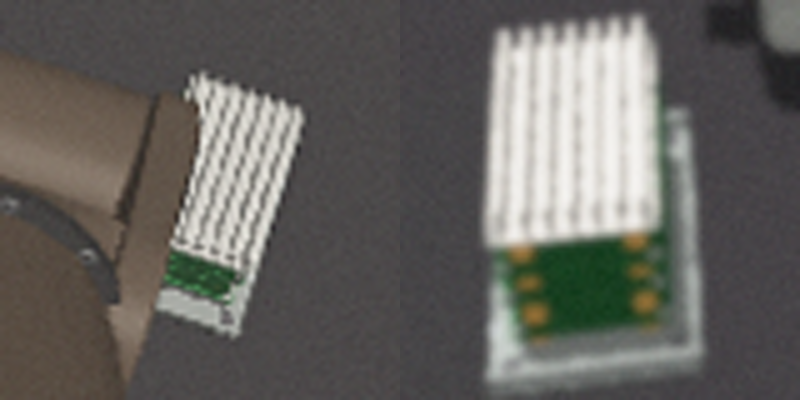

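The tower stands upright with the cover on top. In the scene panel its legs line up in columns, from (520,252) to (540,345) and from (633,240) to (650,330). The arm is clear of it. Handing in.

```bash
python3 -c "
from cell import ctrl
print(ctrl.hand_in())"
```

```text
the job is handed in; nothing more can be done
None
```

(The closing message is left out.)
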